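# Preload a module against the spring probe, taking up the stop's lost motion

## Task

Draw the jig's blue stop, which is moved by its loose orange handle, right back to the rear end of its travel, then lay the black module upright and lengthwise on the channel floor between stop and probe and let go of it. Now bring the stop forwards from there, so that it slides the module on to the probe and gently presses the probe in until its white collar stands level with the two red lines, never past them, and leave it so with the handle's lost motion still taken up in the forward direction. Leave the jar, the tape roll and the screwdriver where they are.

Things in the scene. Friction and masses are not known exactly. Their poses are not given: they have to be found in the camera images.
- jig: Aluminium jig plate fixed on the bench, 100 mm (x) by 310 mm (y, -150 to +160), 12 mm thick. Origin at bench height on the channel's centre line. Its y axis runs along the channel: +y is FORWARD (to the probe), -y is back. The channel floor, 12 mm above the bench, lies between two dark guide strips 45 mm apart, tops 20 mm above the bench, from y = -110 to +80 mm.
- module: Loose black plastic module with a yellow patch on top, 40 mm (x) by 56 mm (y, its length) by 40 mm high, about 120 g; origin at the centre of its underside, z up. It starts flat on the bench. In the channel its y axis lies along the jig's y, either way round.
- stop (a joint): Slide of the blue stop along the channel, m: 0 at the rear end of its travel, growing forwards to 0.118. It drags with about 7.5 N and stays where it is left. The stop is 40 mm wide, 44 mm long, its top 46 mm above the bench; its flat front face stands at jig y = -75 mm + this value.
- stop_face (a point): Centre of the stop's front face (the face that pushes the module), 29 mm above the bench; turned like the jig.
- handle (a joint): Position of the orange handle relative to the stop, m: lost motion (backlash) from -0.005 (taken up backwards, handle draws the stop back) to +0.005 (taken up forwards, handle pushes the stop forwards). Between them it slides with about 0.8 N and moves nothing else. It starts anywhere in between.
- handle_grip (a point): Grip point of the orange handle on the stop: on its centre line, 71 mm above the bench; turned like the jig. The handle is an upright paddle 30 mm wide across the channel (jig x), 12 mm thick along it (jig y), from the stop's top (46 mm above the bench) to 84 mm. In mid play it stands 22 mm behind the stop's face. It can be pinched across its width, or pushed.
- probe (a joint): Depth, m, to which the brass spring probe at the channel's front end is pressed in: 0 at rest, 0.008 when the white collar is level with the red lines, bottomed at 0.018. It yields at 2 N and stiffens by 0.35 N per mm (4.8 N at the lines). The stop's own drag is larger, so the stop does not spring back when left.
- jar: Bystander: clear screw jar with grey cap, 48 mm across, 60 mm high; origin at the centre of its underside.
- tape: Bystander: black tape roll lying flat, 70 mm across, 19 mm high; origin at the centre of its underside.
- driver: Bystander: screwdriver lying on the bench, to the left; origin under its middle.
- probe_zone (a point): Point of the jig (jig y = 60 mm, 32 mm above the bench) near the probe's flat 20 mm tip. At rest the tip is within 10 mm of it, before or behind along y: the probe is clamped differently each time and its place is not reported; feel for it or look. The white collar, 32 mm across, is 23 mm behind the tip; the red lines are on two grey arms beside the rod, 46 mm above the bench.
Mind the look-alikes: they are no part of the job. Leave any green or purple look-alike of the module alone.

How it is judged:
By the outcome, as a careful person would: the job done as asked, in the order asked, and still so for the second after the job is handed in, with the robot touching nothing.
It also fails if it takes over 64 s, if anything falls off the work surface, if the arm or the gripper's body presses on something with over 40 N, if the wrist force passes 120 N, or if a joint passes its speed limit or range.

## Robot

A 6-joint arm with a two-finger parallel gripper is mounted at the origin on the work surface. World frame = base frame: x ahead of the robot, y to its left, z up, the work surface at z = 0. Lengths are in mm, angles in rad, forces in N, time in s.
With the tool pointing down it reaches from about 350 to 850 mm from the base axis. Payload 8.1 kg.
Tool frame: the origin (TCP) lies between the finger pads; the fingertips stand 25 mm ahead of it and the grasp point (between the pads) lies 6 mm ahead of it; z points along the fingers, y is the direction in which the jaws open and shut (so a half turn about z gives the same grasp; the last joint's range is limited). The gripper opens to 85 mm and grips with 20 to 120 N. Pads are 22 mm wide; open, the fingers measure 114 mm over their backs; the gripper's body (76 mm by 85 mm) begins 54 mm behind the grasp point. The pads swing forward as they close: fully open they stand 13 mm farther back than shut.
Start: joints at [1.045, 0.13, 1.488, -0, 1.523, -0.085], TCP at [255.978, 542.661, 256.292] pointing down, gripper open.
Joint ranges: [-2.96, 2.96], [-0.89, 2.26], [0.02, 2.5], [-1.34, 4.48], [0, 2.73], [-2.66, 2.66]. Speed limits (rad/s): [2.39, 2.39, 2.79, 3.14, 3.14, 3.14].

## Interface

Orientations are given as a unit quaternion [x, y, z, w].
In Python, from workcell import r, cams gives the robot as it stands.
- The arm moves only by the tool apply_moves, never from a script. Its argument "motion" is a list of rows, each an object of numbers: "dx", "dy", "dz": the shift along the world's x, y, z in m; "ax", "ay", "az": the turn, a rotation vector about the world's x, y, z in degrees; "claw": the opening, from 0 (shut) to 1 (fully open). In form: [{"dx": .., "dy": .., "dz": .., "ax": .., "ay": .., "az": .., "claw": ..}, ...]. A call has exactly 8 rows; each row shifts and turns the commanded pose from where the row before left it; what a row does not reach is not made up. A row lasts 1/8 s, in which the tool goes at most 62.5 mm and 10.7 degrees, less where a joint would pass 70% of its speed; a pose out of reach is approached as far as the arm can. A call is refused whole if a number of a shift passes 0.0625 or a number of a turn 10.7, either way. A call with a gripper value outside its range is refused whole. The fingers move at their own pace and stop on an object; "newtons" is the grip in N (left out, the last holds). Time passes only in rows, so rows that do not move let the fingers close, or fill a call up. It gives the time, the measured TCP pose, the force and the opening at its end, in the units of the state.
- r.get_state(): the state, without advancing time (a new reading comes with each control period).
- cams.read_camera(name): name is "side" or "top" or "wrist"; returns a dict with "frame" (384x512x3 uint8, blue, green, red), "mtx" (3x3 intrinsics, pixels), "eye" and "attitude" of the camera in the world; the wrist camera has in their place "hand_eye" (4x4, takes a point from camera to tool coordinates, whose origin is the TCP and whose axes are the flange's). Camera axes: x right, y down, z forward; pixel columns grow to the right and rows downward; lengths in mm; the calibration is good to about 2 mm. A picture is of the moment at which its call begins: read the wrist's pose just before it. There is no depth.
- r.finish_job(): hands the job in, once; it reports no verdict.
The state is a dict: "clock": time; "joint_pos": joint angles; "joint_velocities": joint speeds; "effort": joint torques, N m; "tcp_pos": TCP position; "tool_rot": TCP orientation; "force": force on the tool from outside, world axes, zero at the start; "wrist_torque": the same for the moment, N m; "gripper_width": opening from 0.0 (shut) to 1.0 (fully open).
Only numpy, scipy, OpenCV 4.12 (cv2) and the standard library are available. Lean on these libraries where they do the work, as an engineer would, in place of code of your own. Each camera call takes 0.05 s, during which the arm holds its last target.

## Working session

There is one attempt and no reset: what is moved stays moved. The work goes in short steps, Python scripts to look and compute and a tool call to move; the robot and the scene stay as the last step left them, time stands still between calls to the robot, and variables do not carry over. Pictures are saved under pics/ and viewed, and the job is handed in when it is done.

Besides the shell and the picture viewer there is one more tool, called after "Request:" by a JSON object that holds its "fn" and its "kwargs". apply_moves: Moves the arm, as the interface text tells. Its arguments: {"type":"object","properties":{"motion":{"type":"array","items":{"type":"object","properties":{"dx":{"type":"number"},"dy":{"type":"number"},"dz":{"type":"number"},"ax":{"type":"number"},"ay":{"type":"number"},"az":{"type":"number"},"claw":{"type":"number"}}}},"newtons":{"type":"number"}},"required":["motion"]}

```bash
ls; mkdir -p pics; python3 - <<'E'
from workcell import r,cams
import cv2,numpy as np
print(r.get_state())
for n in ["top","side","wrist"]:
    c=cams.read_camera(n); cv2.imwrite(f"pics/{n}0.png",c["frame"])
    print(n,{k:np.round(v,4).tolist() for k,v in c.items() if k!="frame"})
E
```

```text
pics
{'clock': 0.0, 'joint_pos': array([ 1.04461146e+00,  1.31196785e-01,  1.48931294e+00,  2.65339629e-05,
        1.52299404e+00, -8.53947221e-02]), 'joint_velocities': array([-0.00014803,  0.00011221, -0.00110873, -0.00212129, -0.00037918,
        0.00036869]), 'effort': array([ 7.02784764e-04, -5.69402289e+01, -5.00547945e+01, -3.10930436e-04,
        1.50271249e-02,  1.79793460e-05]), 'tcp_pos': array([255.70064853, 542.21488044, 255.20462789]), 'tool_rot': array([ 2.18615689e-01,  9.75810569e-01, -9.07239176e-04, -3.00303564e-04]), 'force': array([-0.21272195,  0.59816378, -0.49001576]), 'wrist_torque': array([ 0.02738453, -0.01295579, -0.01569155]), 'gripper_width': 1.0005799330951775}
top {'mtx': [[369.6958, 0.0, 258.8704], [0.0, 369.6958, 195.2723], [0.0, 0.0, 1.0]], 'eye': [334.1177, 78.528, 935.3224], 'attitude': [0.7098, -0.6976, 0.0557, -0.0805]}
side {'mtx': [[430.1464, 0.0, 254.3723], [0.0, 430.1464, 203.4809], [0.0, 0.0, 1.0]], 'eye': [206.7413, -568.0516, 645.2506], 'attitude': [0.8819, -0.1828, 0.0956, -0.4239]}
wrist {'mtx': [[331.1617, 0.0, 258.5993], [0.0, 331.1617, 187.9839], [0.0, 0.0, 1.0]], 'hand_eye': [[-0.0002, -0.9462, -0.3236, 83.7489], [1.0, -0.0001, -0.0001, 1.2828], [0.0001, -0.3236, 0.9462, -117.4811], [0.0, 0.0, 0.0, 1.0]]}
```

View pics/top0.png

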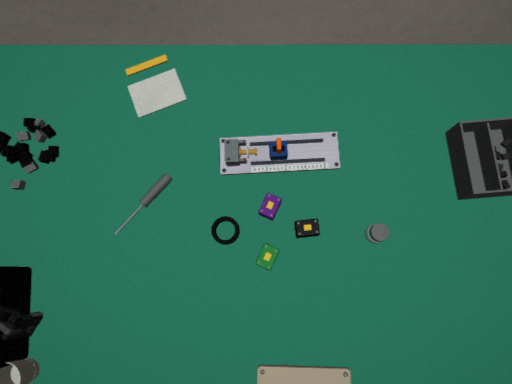

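View pics/side0.png

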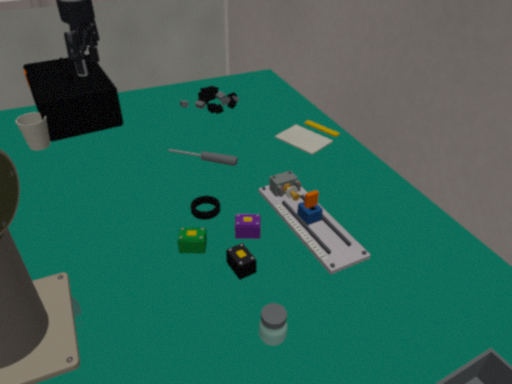

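View pics/wrist0.png

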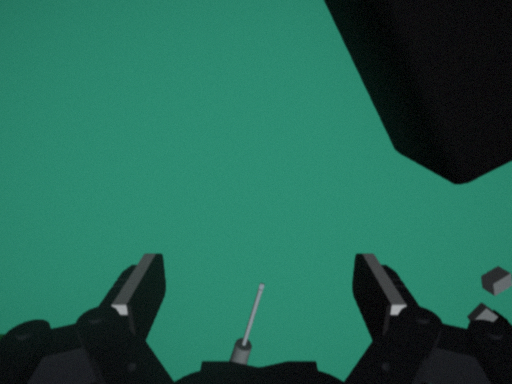

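Top view: the jig is at about (280,153), the stop and handle at (278,150), and the probe at the jig's left end (245,152). There are three module candidates: black (307,228), purple (270,206) and green (267,256). The black one fits the description. I'll confirm it in a crop.

```bash
cat > h.py <<'E'
import numpy as np,cv2
from scipy.spatial.transform import Rotation as R
from workcell import r,cams
def cam(n):
    s=r.get_state(); c=cams.read_camera(n)
    if n=="wrist":
        T=np.eye(4);T[:3,:3]=R.from_quat(s["tool_rot"]).as_matrix();T[:3,3]=s["tcp_pos"]
        M=T@c["hand_eye"]; return c["frame"],c["mtx"],M[:3,:3],M[:3,3]
    return c["frame"],c["mtx"],R.from_quat(c["attitude"]).as_matrix(),np.array(c["eye"])
def ray(C,uv,z):
    f,K,Rm,t=C; d=Rm@np.linalg.inv(K)@np.array([uv[0],uv[1],1.]); return t+d*(z-t[2])/d[2]
def proj(C,P):
    f,K,Rm,t=C; p=K@(Rm.T@(np.array(P,float)-t)); return p[:2]/p[2]
def st():
    s=r.get_state();print("t",round(s["clock"],2),"tcp",np.round(s["tcp_pos"],1),"rv",np.round(R.from_quat(s["tool_rot"]).as_matrix()[:,1],4),"F",np.round(s["force"],1),"w",round(s["gripper_width"],3));return s
def crop(f,x0,x1,y0,y1,k,name):
    cv2.imwrite("pics/"+name,cv2.resize(f[y0:y1,x0:x1],None,fx=k,fy=k,interpolation=cv2.INTER_CUBIC))
E
python3 - <<'E'
from h import *
C=cam("top"); crop(C[0],210,400,120,275,4,"topc.png")
S=cam("side"); crop(S[0],170,380,165,350,3,"sidec.png")
for n,uv,z in [("blackpatch",(307.5,227.5),40),("jar",(378,232),60),("tape",(225,230),10),("jigTL",(221,139),12),("jigTR",(338,133),12),("jigBR",(340,171),12),("jigBL",(223,175),12)]:
    print(n,ray(C,uv,z).round(1))
E
```

```text
blackpatch [431.1  -7.4  40. ]
jar [ 421.2 -170.    60. ]
tape [424.6 196.3  10. ]
jigTL [663.9 215.7  12. ]
jigTR [683.  -90.7  12. ]
jigBR [580.5 -93.7  12. ]
jigBL [566.4 206.6  12. ]
```

View pics/topc.png

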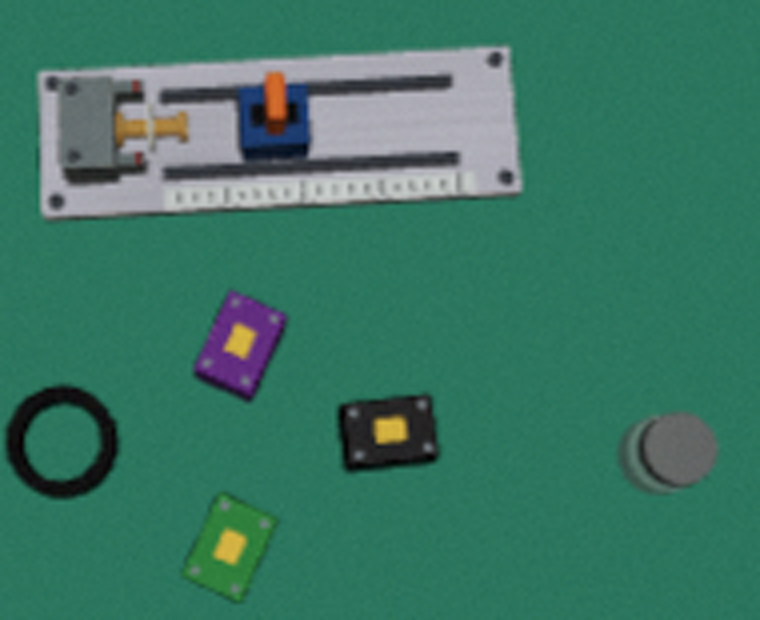

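View pics/sidec.png

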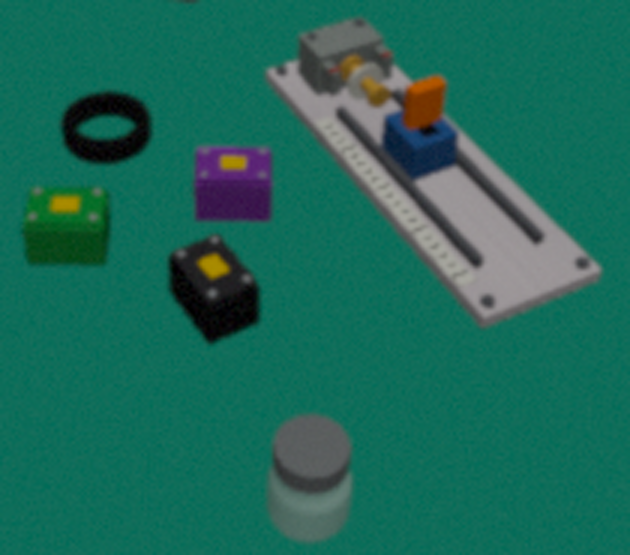

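The crop confirms the black module, with its yellow patch at crop pixel (390,432). Next I'll fit the jig and module poses from the corners.

```bash
cat >> h.py <<'E'
from scipy.optimize import least_squares
def fit(C,pts,uv,x0):
    # pts: local 3D ; unknown x,y,yaw
    pts=np.array(pts,float);uv=np.array(uv,float)
    def w(p):
        c,s=np.cos(p[2]),np.sin(p[2]);return np.c_[p[0]+c*pts[:,0]-s*pts[:,1],p[1]+s*pts[:,0]+c*pts[:,1],pts[:,2]]
    f=lambda p:np.concatenate([proj(C,q)-u for q,u in zip(w(p),uv)])
    o=least_squares(f,x0);return o.x,f(o.x)
E
python3 - <<'E'
from h import *
C=cam("top")
g=lambda a:(np.array(a)+.5)/4-.5+np.array([210,120])
p,e=fit(C,[(50,160,12),(50,-150,12),(-50,-150,12),(-50,160,12)],g([(40,72),(510,47),(521,190),(45,217)]),[620,60,0]);print(p,np.degrees(p[2]),e.round(1))
p,e=fit(C,[(20,28,40),(20,-28,40),(-20,-28,40),(-20,28,40)],g([(339,405),(432,396),(438,452),(346,461)]),[430,-10,0]);print(p,np.degrees(p[2]),e.round(1))
E
```

```text
[6.29245761e+02 5.74824950e+01 6.68610453e-02] 3.830855711720881 [-0.3 -0.3  0.1 -0.6  0.8  0.5 -0.6  0.2]
[ 4.33046553e+02 -5.73260885e+00  1.11988045e-01] 6.41644235428633 [-0.  -1.3 -0.3 -1.2  0.2  1.2  0.1  1.2]
```

Request:
{"fn": "apply_moves", "kwargs": {"motion": [{"dx": 0.02,"dy": -0.03,"dz": 0.01,"az": -6},{"dx": 0.03,"dy": -0.04,"dz": 0.0,"az": -6},{"dx": 0.03,"dy": -0.04,"az": -6},{"dx": 0.03,"dy": -0.04,"az": -6},{"dx": 0.03,"dy": -0.04,"az": -6},{"dx": 0.03,"dy": -0.04,"az": -6},{"dx": 0.03,"dy": -0.04,"az": -6},{"dx": 0.03,"dy": -0.04,"az": -6}]}}

```text
invalid input
```

Request:
{"fn": "apply_moves", "kwargs": {"motion": [{"dx": 0.02,"dy": -0.03,"dz": 0.01,"ax": 0,"ay": 0,"az": -6,"claw": 1},{"dx": 0.03,"dy": -0.04,"dz": 0,"ax": 0,"ay": 0,"az": -6,"claw": 1},{"dx": 0.03,"dy": -0.04,"dz": 0,"ax": 0,"ay": 0,"az": -6,"claw": 1},{"dx": 0.03,"dy": -0.04,"dz": 0,"ax": 0,"ay": 0,"az": -6,"claw": 1},{"dx": 0.03,"dy": -0.04,"dz": 0,"ax": 0,"ay": 0,"az": -6,"claw": 1},{"dx": 0.03,"dy": -0.04,"dz": 0,"ax": 0,"ay": 0,"az": -6,"claw": 1},{"dx": 0.03,"dy": -0.04,"dz": 0,"ax": 0,"ay": 0,"az": -6,"claw": 1},{"dx": 0.03,"dy": -0.04,"dz": 0,"ax": 0,"ay": 0,"az": -6,"claw": 1}]}}

```text
clock: 1.3
tcp_pos: [486.8, 231.2, 266.4]
tool_rot: [0.598, 0.801, 0.0, 0.0]
force: [0.2, 1.2, -0.0]
gripper_width: 1.0
```

Request:
{"fn": "apply_moves", "kwargs": {"motion": [{"dx": 0.025,"dy": -0.03,"dz": 0,"ax": 0,"ay": 0,"az": -3,"claw": 1},{"dx": 0.025,"dy": -0.03,"dz": 0,"ax": 0,"ay": 0,"az": -3,"claw": 1},{"dx": 0.025,"dy": -0.03,"dz": 0,"ax": 0,"ay": 0,"az": -3,"claw": 1},{"dx": 0.025,"dy": -0.02,"dz": 0,"ax": 0,"ay": 0,"az": -2,"claw": 1},{"dx": 0.02,"dy": -0.02,"dz": 0,"ax": 0,"ay": 0,"az": -1.7,"claw": 1},{"dx": 0.02,"dy": -0.01,"dz": 0,"ax": 0,"ay": 0,"az": 0,"claw": 1},{"dx": 0,"dy": 0,"dz": 0,"ax": 0,"ay": 0,"az": 0,"claw": 1},{"dx": 0,"dy": 0,"dz": 0,"ax": 0,"ay": 0,"az": 0,"claw": 1}]}}

```text
clock: 2.3
tcp_pos: [625.5, 93.0, 266.0]
tool_rot: [0.682, 0.732, -0.0, -0.0]
force: [-0.3, -0.1, -0.4]
gripper_width: 1.001
```

```bash
python3 - <<'E'
from h import *
st();C=cam("wrist");crop(C[0],0,512,0,384,1.5,"w1.png")
E
```

```text
t 2.3 tcp [625.5  93.  266. ] rv [ 9.975e-01  7.070e-02 -7.000e-04] F [-0.3 -0.1 -0.4] w 1.001
```

View pics/w1.png

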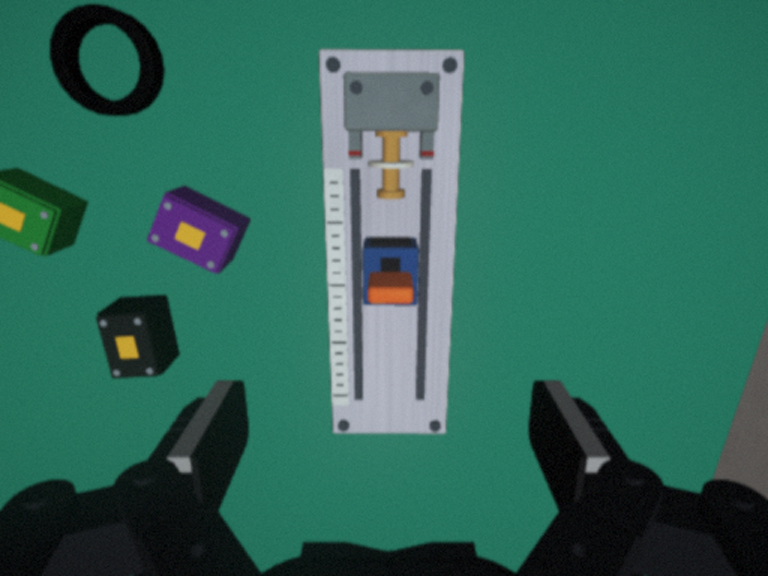

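Wrist view (1.5x): jig corners (320,51), (463,51), (445,433), (334,433); handle top centre (391,296); stop front top edge at row ~248; probe tip at row ~196; collar at row ~164; red lines at row ~154. I'll fit from these.

```bash
python3 - <<'E'
from h import *
C=cam("wrist");g=lambda a:(np.array(a)+.5)/1.5-.5
p,e=fit(C,[(-50,160,12),(50,160,12),(50,-150,12),(-50,-150,12)],g([(320,51),(463,51),(445,433),(334,433)]),[620,60,0]);print(p,np.degrees(p[2]),e.round(1))
def J(uv,z):
    w=ray(C,g(uv),z); c,s=np.cos(p[2]),np.sin(p[2]); d=w[:2]-p[:2]; return np.round([c*d[0]+s*d[1],-s*d[0]+c*d[1]],1),w.round(1)
for n,uv,z in [("handletop",(391,295.5),84),("stopfrontL",(364,248),46),("stopfrontR",(418,248),46),("tip",(391,197),32+10),("collar",(391,163.5),48),("redL",(355,153.5),46),("redR",(427,154),46),("stripL f",(355,170),20),("stripR f",(427,170),20),("stripL b",(359,399),20),("stripR b",(421,399),20)]:
    print(n,*J(uv,z))
p,e=fit(C,[(-20,28,40),(20,28,40),(20,-28,40),(-20,-28,40)],g([(98,318),(151,310),(164,373),(111,378)]),[430,-10,0]);print(p,np.degrees(p[2]),e.round(1))
print(ray(C,g((127,347)),40))
crop(C[0],50,180,170,270,6,"w1m.png")
E
```

```text
[6.29739513e+02 5.83185070e+01 6.77900749e-02] 3.884085182854115 [-1.3 -0.8  1.2 -0.5  0.8  1.4 -0.7  1.1]
handletop [0.2 8.3] [629.4  66.6  84. ]
stopfrontL [-18.7  29.6] [609.   86.6  46. ]
stopfrontR [19.2 29.7] [646.9  89.3  46. ]
tip [ 0.1 64.8] [625.4 123.   42. ]
collar [-0.1 87.8] [623.7 145.9  48. ]
redL [-23.9  94. ] [599.6 150.5  46. ]
redR [23.7 93.8] [647.  153.5  46. ]
stripL f [-25.8  80.5] [598.6 136.9  20. ]
stripR f [25.9 80.7] [650.1 140.6  20. ]
stripL b [ -25.9 -108.6] [611.2 -51.8  20. ]
stripR b [  26.3 -108.4] [663.3 -48.1  20. ]
[ 4.35363962e+02 -4.79522309e+00  1.19797899e-01] 6.863914006806457 [-0.9 -3.4 -0.9  0.4  0.1  2.6  1.8  0.7]
[432.04179074  -6.18548234  40.        ]
```

View pics/w1m.png

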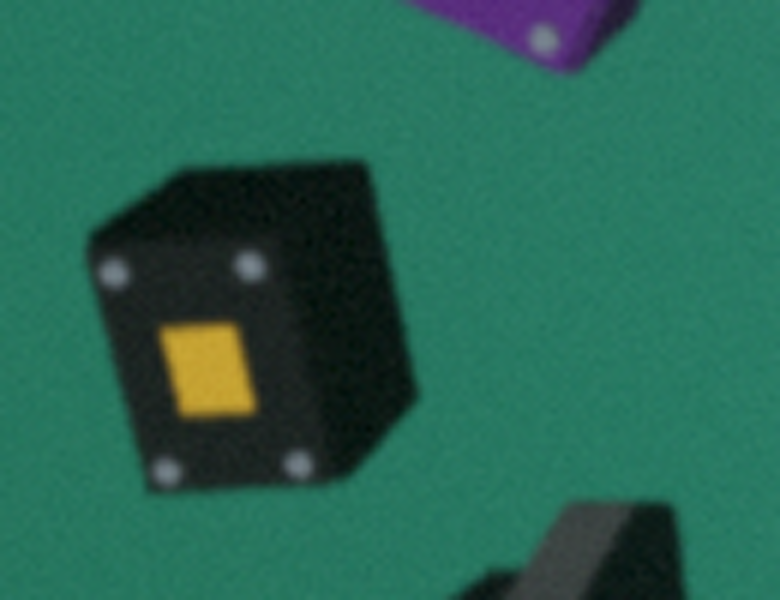

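Request:
{"fn": "apply_moves", "kwargs": {"motion": [{"dx": 0.0034,"dy": -0.0264,"dz": -0.02,"ax": 0,"ay": 0,"az": -0.2,"claw": 0.8},{"dx": 0,"dy": 0,"dz": -0.04,"ax": 0,"ay": 0,"az": 0,"claw": 0.8},{"dx": 0,"dy": 0,"dz": -0.04,"ax": 0,"ay": 0,"az": 0,"claw": 0.8},{"dx": 0,"dy": 0,"dz": -0.04,"ax": 0,"ay": 0,"az": 0,"claw": 0.8},{"dx": 0,"dy": 0,"dz": -0.03,"ax": 0,"ay": 0,"az": 0,"claw": 0.8},{"dx": 0,"dy": 0,"dz": -0.019,"ax": 0,"ay": 0,"az": 0,"claw": 0.8},{"dx": 0,"dy": 0,"dz": 0,"ax": 0,"ay": 0,"az": 0,"claw": 0.8},{"dx": 0,"dy": 0,"dz": 0,"ax": 0,"ay": 0,"az": 0,"claw": 0.8}], "newtons": 50}}

```text
clock: 3.4
tcp_pos: [630.4, 66.4, 79.0]
tool_rot: [0.683, 0.731, 0.001, 0.001]
force: [-0.6, 0.5, -0.1]
gripper_width: 0.803
```

```bash
python3 - <<'E'
from h import *
st();C=cam("wrist");crop(C[0],0,512,0,384,1.5,"w2.png")
E
```

```text
t 3.4 tcp [630.4  66.4  79. ] rv [0.9977 0.0673 0.0024] F [-0.6  0.5 -0.1] w 0.803
```

View pics/w2.png

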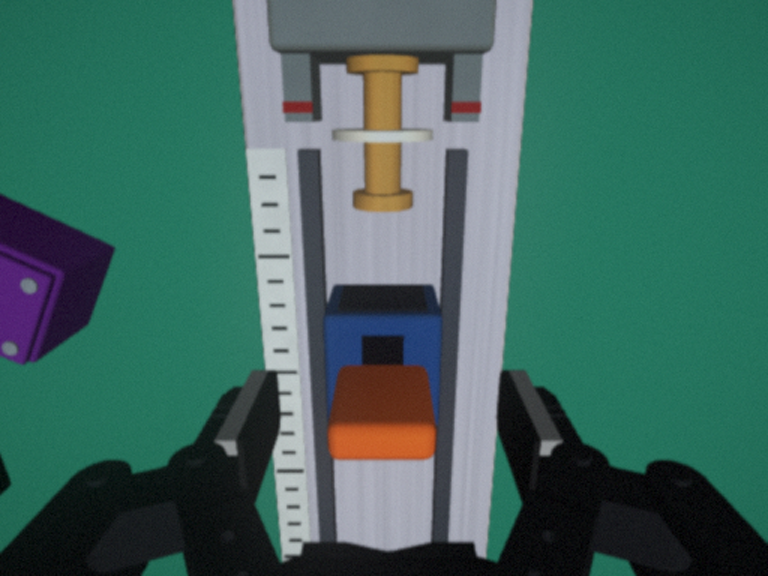

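The handle is centred between the open pads. I'll close now.

Request:
{"fn": "apply_moves", "kwargs": {"motion": [{"dx": -0.001,"dy": 0,"dz": -0.002,"ax": 0,"ay": 0,"az": 0,"claw": 0.2},{"dx": 0,"dy": 0,"dz": 0,"ax": 0,"ay": 0,"az": 0,"claw": 0.2},{"dx": 0,"dy": 0,"dz": 0,"ax": 0,"ay": 0,"az": 0,"claw": 0.2},{"dx": 0,"dy": 0,"dz": 0,"ax": 0,"ay": 0,"az": 0,"claw": 0.2},{"dx": 0,"dy": 0,"dz": 0,"ax": 0,"ay": 0,"az": 0,"claw": 0.2},{"dx": 0.0,"dy": -0.005,"dz": 0,"ax": 0,"ay": 0,"az": 0,"claw": 0.2},{"dx": 0.001,"dy": -0.01,"dz": 0,"ax": 0,"ay": 0,"az": 0,"claw": 0.2},{"dx": 0.0007,"dy": -0.01,"dz": 0,"ax": 0,"ay": 0,"az": 0,"claw": 0.2}], "newtons": 50}}

```text
clock: 4.45
tcp_pos: [630.2, 42.5, 75.9]
tool_rot: [0.683, 0.731, 0.001, -0.001]
force: [-2.9, 7.1, 7.4]
gripper_width: 0.345
```

Request:
{"fn": "apply_moves", "kwargs": {"motion": [{"dx": 0.0008,"dy": -0.012,"dz": 0,"ax": 0,"ay": 0,"az": 0,"claw": 0.2},{"dx": 0.0008,"dy": -0.012,"dz": 0,"ax": 0,"ay": 0,"az": 0,"claw": 0.2},{"dx": 0.0008,"dy": -0.012,"dz": 0,"ax": 0,"ay": 0,"az": 0,"claw": 0.2},{"dx": 0.0008,"dy": -0.012,"dz": 0,"ax": 0,"ay": 0,"az": 0,"claw": 0.2},{"dx": 0.0008,"dy": -0.012,"dz": 0,"ax": 0,"ay": 0,"az": 0,"claw": 0.2},{"dx": 0.0007,"dy": -0.01,"dz": 0,"ax": 0,"ay": 0,"az": 0,"claw": 0.2},{"dx": 0.0004,"dy": -0.006,"dz": 0,"ax": 0,"ay": 0,"az": 0,"claw": 0.2},{"dx": 0,"dy": 0,"dz": 0,"ax": 0,"ay": 0,"az": 0,"claw": 0.2}]}}

```text
clock: 5.45
tcp_pos: [635.3, -34.6, 75.9]
tool_rot: [0.683, 0.73, 0.0, -0.0]
force: [-3.3, 2.8, 7.7]
gripper_width: 0.344
```

Request:
{"fn": "apply_moves", "kwargs": {"motion": [{"dx": 0.0002,"dy": -0.002,"dz": 0,"ax": 0,"ay": 0,"az": 0,"claw": 0.2},{"dx": 0.0001,"dy": -0.002,"dz": 0,"ax": 0,"ay": 0,"az": 0,"claw": 0.2},{"dx": 0.0001,"dy": -0.002,"dz": 0,"ax": 0,"ay": 0,"az": 0,"claw": 0.2},{"dx": 0.0001,"dy": -0.0015,"dz": 0,"ax": 0,"ay": 0,"az": 0,"claw": 0.2},{"dx": 0,"dy": -0.001,"dz": 0,"ax": 0,"ay": 0,"az": 0,"claw": 0.2},{"dx": 0,"dy": -0.001,"dz": 0,"ax": 0,"ay": 0,"az": 0,"claw": 0.2},{"dx": 0,"dy": 0,"dz": 0,"ax": 0,"ay": 0,"az": 0,"claw": 0.2},{"dx": 0,"dy": 0,"dz": 0,"ax": 0,"ay": 0,"az": 0,"claw": 0.2}]}}

```text
clock: 6.45
tcp_pos: [635.8, -42.7, 75.9]
tool_rot: [0.683, 0.731, 0.001, -0.001]
force: [-3.4, 8.2, 8.2]
gripper_width: 0.342
```

Request:
{"fn": "apply_moves", "kwargs": {"motion": [{"dx": 0,"dy": -0.001,"dz": 0,"ax": 0,"ay": 0,"az": 0,"claw": 0.2},{"dx": 0,"dy": -0.001,"dz": 0,"ax": 0,"ay": 0,"az": 0,"claw": 0.2},{"dx": 0.0001,"dy": -0.001,"dz": 0,"ax": 0,"ay": 0,"az": 0,"claw": 0.2},{"dx": 0,"dy": 0,"dz": 0,"ax": 0,"ay": 0,"az": 0,"claw": 0.2},{"dx": 0,"dy": 0,"dz": 0,"ax": 0,"ay": 0,"az": 0,"claw": 0.2},{"dx": 0,"dy": 0,"dz": 0,"ax": 0,"ay": 0,"az": 0,"claw": 0.2},{"dx": 0,"dy": 0,"dz": 0,"ax": 0,"ay": 0,"az": 0,"claw": 0.2},{"dx": 0,"dy": 0,"dz": 0,"ax": 0,"ay": 0,"az": 0,"claw": 0.2}]}}

```text
clock: 7.45
tcp_pos: [635.8, -43.0, 75.8]
tool_rot: [0.682, 0.731, 0.002, -0.002]
force: [-3.1, 19.4, 8.9]
gripper_width: 0.342
```

The stop is at its rear end: force rose to 19 N with no further motion. I'll relax, release, rise and go over the black module.

Request:
{"fn": "apply_moves", "kwargs": {"motion": [{"dx": 0,"dy": 0.0025,"dz": 0,"ax": 0,"ay": 0,"az": 0,"claw": 0.3},{"dx": 0,"dy": 0,"dz": 0,"ax": 0,"ay": 0,"az": 0,"claw": 0.9},{"dx": 0,"dy": 0,"dz": 0,"ax": 0,"ay": 0,"az": 0,"claw": 0.9},{"dx": 0,"dy": 0,"dz": 0,"ax": 0,"ay": 0,"az": 0,"claw": 0.9},{"dx": 0,"dy": 0,"dz": 0.03,"ax": 0,"ay": 0,"az": 0,"claw": 1},{"dx": 0,"dy": 0,"dz": 0.045,"ax": 0,"ay": 0,"az": 0,"claw": 1},{"dx": -0.02,"dy": 0.003,"dz": 0.045,"ax": 0,"ay": 0,"az": 0,"claw": 1},{"dx": -0.03,"dy": 0.005,"dz": 0,"ax": 0,"ay": 0,"az": 0,"claw": 1}]}}

```text
clock: 8.45
tcp_pos: [588.4, -37.6, 200.7]
tool_rot: [0.683, 0.73, 0.003, 0.004]
force: [-0.8, 0.6, -0.1]
gripper_width: 0.999
```

Request:
{"fn": "apply_moves", "kwargs": {"motion": [{"dx": -0.04,"dy": 0.005,"dz": 0,"ax": 0,"ay": 0,"az": 0.5,"claw": 1},{"dx": -0.04,"dy": 0.006,"dz": 0,"ax": 0,"ay": 0,"az": 1,"claw": 1},{"dx": -0.04,"dy": 0.008,"dz": 0,"ax": 0,"ay": 0,"az": 1,"claw": 1},{"dx": -0.025,"dy": 0.008,"dz": 0,"ax": 0,"ay": 0,"az": 0,"claw": 1},{"dx": -0.008,"dy": 0.002,"dz": 0,"ax": 0,"ay": 0,"az": 0,"claw": 1},{"dx": 0,"dy": 0,"dz": 0,"ax": 0,"ay": 0,"az": 0,"claw": 1},{"dx": 0,"dy": 0,"dz": 0,"ax": 0,"ay": 0,"az": 0,"claw": 1},{"dx": 0,"dy": 0,"dz": 0,"ax": 0,"ay": 0,"az": 0,"claw": 1}]}}

```text
clock: 9.45
tcp_pos: [433.3, -8.0, 195.2]
tool_rot: [0.667, 0.745, -0.0, -0.0]
force: [0.1, -0.0, 0.6]
gripper_width: 1.002
```

```bash
python3 - <<'E'
from h import *
st();C=cam("wrist");crop(C[0],0,512,0,384,1.5,"w3.png")
T=cam("top");crop(T[0],210,360,110,200,5,"t3.png")
E
```

```text
t 9.45 tcp [433.3  -8.  195.2] rv [ 9.939e-01  1.102e-01 -2.000e-04] F [ 0.1 -0.   0.6] w 1.002
```

View pics/w3.png

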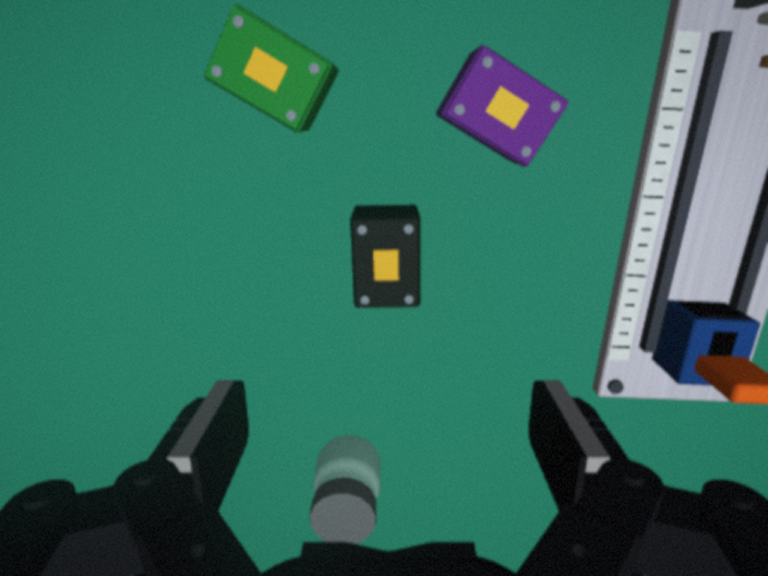

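View pics/t3.png

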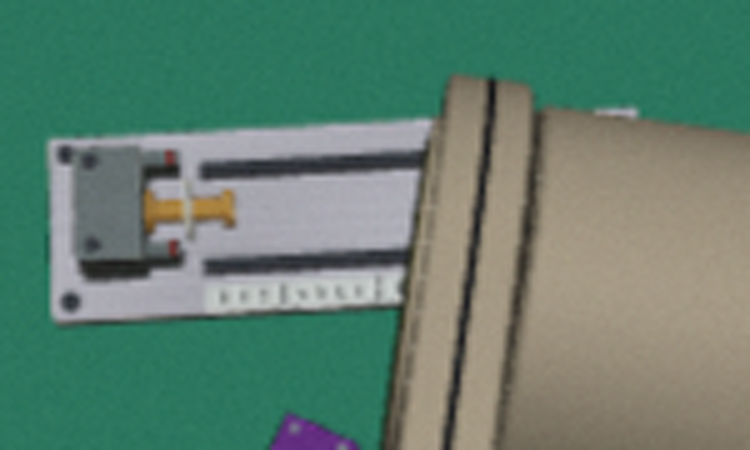

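The wrist view shows the black module centred: patch at (386,265), top corners about (352,220), (420,219), (420,306), (355,306). The stop is at the rear.

```bash
python3 - <<'E'
from h import *
C=cam("wrist");g=lambda a:(np.array(a)+.5)/1.5-.5
p,e=fit(C,[(-20,28,40),(20,28,40),(20,-28,40),(-20,-28,40)],g([(352,220),(420,219),(420,306),(355,306)]),[430,-10,0]);print(p,np.degrees(p[2]),e.round(1))
print(ray(C,g((386,265)),40))
s=[ray(C,g(u),40) for u in [(362,230),(409,229),(409,299.5),(365,300)]]; print(np.mean(s,0)); d=(s[0]+s[1]-s[2]-s[3]);print(np.degrees(np.arctan2(-d[0],d[1])), [np.linalg.norm(s[i]-s[i-1]) for i in range(4)])
crop(C[0],215,300,125,215,6,"w3m.png")
E
```

```text
[ 4.32393177e+02 -5.78513603e+00  1.23747031e-01] 7.090182579077862 [-1.3 -2.2  1.4 -2.2  0.8  2.3 -0.9  2.8]
[431.99462365  -6.12456856  40.        ]
[432.17365229  -6.38539798  40.        ]
7.430133943403064 [np.float64(41.96617865556775), np.float64(26.319109400247438), np.float64(42.20898935560533), np.float64(25.84235201880857)]
```

View pics/w3m.png

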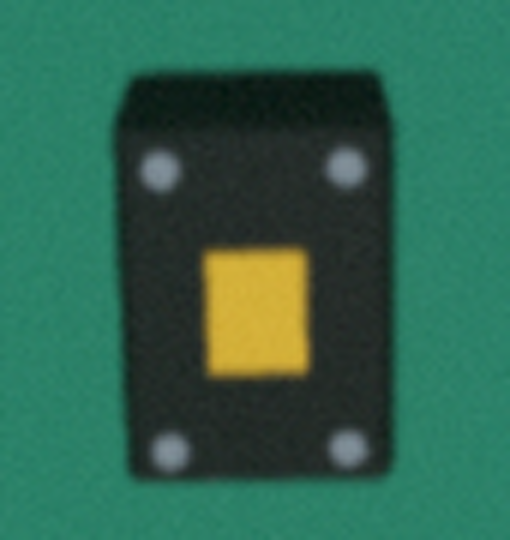

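Request:
{"fn": "apply_moves", "kwargs": {"motion": [{"dx": -0.0011,"dy": 0.0018,"dz": -0.03,"ax": 0,"ay": 0,"az": 0.9,"claw": 1},{"dx": 0,"dy": 0,"dz": -0.04,"ax": 0,"ay": 0,"az": 0,"claw": 1},{"dx": 0,"dy": 0,"dz": -0.04,"ax": 0,"ay": 0,"az": 0,"claw": 0.9},{"dx": 0,"dy": 0,"dz": -0.03,"ax": 0,"ay": 0,"az": 0,"claw": 0.9},{"dx": 0,"dy": 0,"dz": -0.017,"ax": 0,"ay": 0,"az": 0,"claw": 0.9},{"dx": 0,"dy": 0,"dz": 0,"ax": 0,"ay": 0,"az": 0,"claw": 0.9},{"dx": 0,"dy": 0,"dz": 0,"ax": 0,"ay": 0,"az": 0,"claw": 0.6},{"dx": 0,"dy": 0,"dz": 0,"ax": 0,"ay": 0,"az": 0,"claw": 0.3}], "newtons": 30}}

```text
clock: 10.6
tcp_pos: [432.7, -6.1, 39.5]
tool_rot: [0.661, 0.75, 0.001, 0.001]
force: [-3.2, 0.6, 5.1]
gripper_width: 0.488
```

Request:
{"fn": "apply_moves", "kwargs": {"motion": [{"dx": 0,"dy": 0,"dz": 0,"ax": 0,"ay": 0,"az": 0,"claw": 0.3},{"dx": 0,"dy": 0,"dz": 0,"ax": 0,"ay": 0,"az": 0,"claw": 0.3},{"dx": 0,"dy": 0,"dz": 0.005,"ax": 0,"ay": 0,"az": 0,"claw": 0.3},{"dx": 0,"dy": 0,"dz": 0.02,"ax": 0,"ay": 0,"az": 0,"claw": 0.3},{"dx": 0,"dy": 0,"dz": 0.03,"ax": 0,"ay": 0,"az": 0,"claw": 0.3},{"dx": 0,"dy": 0,"dz": 0.03,"ax": 0,"ay": 0,"az": 0,"claw": 0.3},{"dx": 0,"dy": 0,"dz": 0.015,"ax": 0,"ay": 0,"az": 0,"claw": 0.3},{"dx": 0,"dy": 0,"dz": 0,"ax": 0,"ay": 0,"az": 0,"claw": 0.3}]}}

```text
clock: 11.6
tcp_pos: [432.4, -6.0, 139.2]
tool_rot: [0.661, 0.75, 0.001, 0.001]
force: [-0.4, -0.5, -2.4]
gripper_width: 0.464
```

```bash
python3 - <<'E'
from h import *
st();C=cam("wrist");crop(C[0],0,512,0,384,1.5,"w4.png")
E
```

```text
t 11.6 tcp [432.4  -6.  139.2] rv [0.992  0.1261 0.0021] F [-0.4 -0.5 -2.4] w 0.464
```

View pics/w4.png

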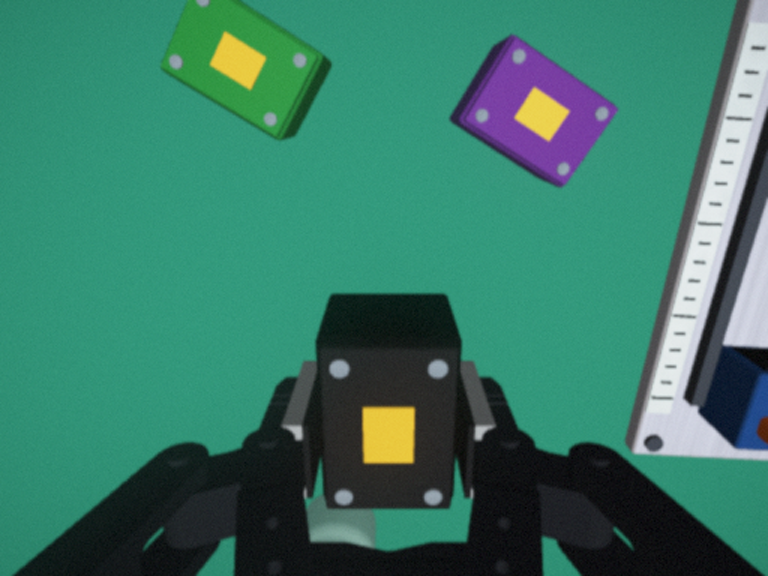

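Module held squarely and upright, patch at (388,435). Moving over the channel.

Request:
{"fn": "apply_moves", "kwargs": {"motion": [{"dx": 0.018,"dy": 0.004,"dz": 0.01,"ax": 0,"ay": 0,"az": 0,"claw": 0.3},{"dx": 0.03,"dy": 0.006,"dz": 0,"ax": 0,"ay": 0,"az": -0.8,"claw": 0.3},{"dx": 0.035,"dy": 0.007,"dz": 0,"ax": 0,"ay": 0,"az": -0.8,"claw": 0.3},{"dx": 0.035,"dy": 0.007,"dz": 0,"ax": 0,"ay": 0,"az": -0.8,"claw": 0.3},{"dx": 0.035,"dy": 0.007,"dz": 0,"ax": 0,"ay": 0,"az": -1,"claw": 0.3},{"dx": 0.03,"dy": 0.006,"dz": 0,"ax": 0,"ay": 0,"az": 0,"claw": 0.3},{"dx": 0.0155,"dy": 0.0026,"dz": 0,"ax": 0,"ay": 0,"az": 0,"claw": 0.3},{"dx": 0,"dy": 0,"dz": 0,"ax": 0,"ay": 0,"az": 0,"claw": 0.3}]}}

```text
clock: 12.65
tcp_pos: [629.7, 33.9, 145.7]
tool_rot: [0.683, 0.731, -0.001, -0.001]
force: [0.2, 0.1, -2.0]
gripper_width: 0.459
```

```bash
python3 - <<'E'
from h import *
st();C=cam("wrist");crop(C[0],0,512,0,384,1.5,"w5.png")
E
```

```text
t 12.65 tcp [629.7  33.9 145.7] rv [ 0.9977  0.0673 -0.0033] F [ 0.2  0.1 -2. ] w 0.459
```

View pics/w5.png

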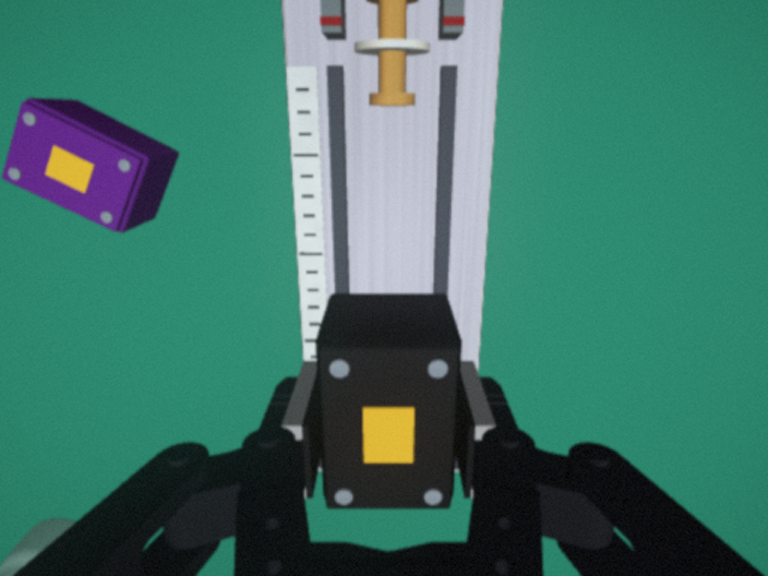

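```bash
python3 - <<'E'
from h import *
s=st();C=cam("wrist");g=lambda a:(np.array(a)+.5)/1.5-.5
zt=145.7+.8
print("patch",ray(C,g((388.5,435)),zt))
q=[ray(C,g(u),zt) for u in [(339.5,369),(438,369),(433,497),(344,497.5)]];print(np.mean(q,0));d=q[0]+q[1]-q[2]-q[3];print("modyaw",np.degrees(np.arctan2(-d[0],d[1])),[np.linalg.norm(q[i]-q[i-1]).round(1) for i in range(4)])
print("front bot edge",ray(C,g((332,295)),zt-40),ray(C,g((447,295)),zt-40))
L=[ray(C,g(u),20) for u in [(343,67),(350,290)]];Rr=[ray(C,g(u),20) for u in [(441,67),(434,290)]]
m=[(L[i]+Rr[i])/2 for i in range(2)];print(m,[Rr[i][0]-L[i][0] for i in range(2)]);d=m[0]-m[1];print("chyaw",np.degrees(np.arctan2(-d[0],d[1])))
print("center x at y=33.9",m[1][0]+(33.9-m[1][1])*d[0]/d[1])
print("tip",ray(C,g((391,104)),42),"collar",ray(C,g((392,41)),48),"red",ray(C,g((332,20)),46),ray(C,g((452,20)),46))
E
```

```text
t 12.7 tcp [629.1  33.7 146. ] rv [ 0.9977  0.0672 -0.0035] F [-1.1 -0.1 -1.9] w 0.462
patch [629.66508556  33.55582958 146.5       ]
[629.71889793  33.13473368 146.5       ]
modyaw 3.7610272011126886 [np.float64(42.2), np.float64(26.1), np.float64(42.0), np.float64(26.0)]
front bot edge [608.7163167   58.85844798 106.5       ] [647.37921461  61.51817521 106.5       ]
[array([623.751056  , 137.64380489,  20.        ]), array([631.18175436,  30.98990591,  20.        ])] [np.float64(44.11352065169535), np.float64(43.64835878494091)]
chyaw 3.98542190239687
center x at y=33.9 630.9790047946299
tip [624.39146519 121.61543841  42.        ] collar [623.17842027 144.81338672  48.        ] red [599.17462729 150.94011817  46.        ] [646.10050011 154.05834977  46.        ]
```

Request:
{"fn": "apply_moves", "kwargs": {"motion": [{"dx": 0.0014,"dy": 0,"dz": -0.015,"ax": 0,"ay": 0,"az": 0.1,"claw": 0.3},{"dx": 0,"dy": 0,"dz": -0.025,"ax": 0,"ay": 0,"az": 0,"claw": 0.3},{"dx": 0,"dy": 0,"dz": -0.02,"ax": 0,"ay": 0,"az": 0,"claw": 0.3},{"dx": 0,"dy": 0,"dz": -0.015,"ax": 0,"ay": 0,"az": 0,"claw": 0.3},{"dx": 0,"dy": 0,"dz": -0.007,"ax": 0,"ay": 0,"az": 0,"claw": 0.3},{"dx": 0,"dy": 0,"dz": 0,"ax": 0,"ay": 0,"az": 0,"claw": 0.3},{"dx": 0,"dy": 0,"dz": 0,"ax": 0,"ay": 0,"az": 0,"claw": 0.3},{"dx": 0,"dy": 0,"dz": 0,"ax": 0,"ay": 0,"az": 0,"claw": 0.3}]}}

```text
clock: 13.75
tcp_pos: [632.3, 33.6, 67.3]
tool_rot: [0.682, 0.731, 0.001, 0.001]
force: [-0.2, -0.8, -1.6]
gripper_width: 0.455
```

```bash
python3 - <<'E'
from h import *
st();C=cam("wrist");crop(C[0],0,512,0,384,1.5,"w6.png")
S=cam("side");crop(S[0],230,390,150,280,5,"s6.png")
E
```

```text
t 13.75 tcp [632.3  33.6  67.3] rv [0.9976 0.0688 0.0016] F [-0.2 -0.8 -1.6] w 0.455
```

View pics/w6.png

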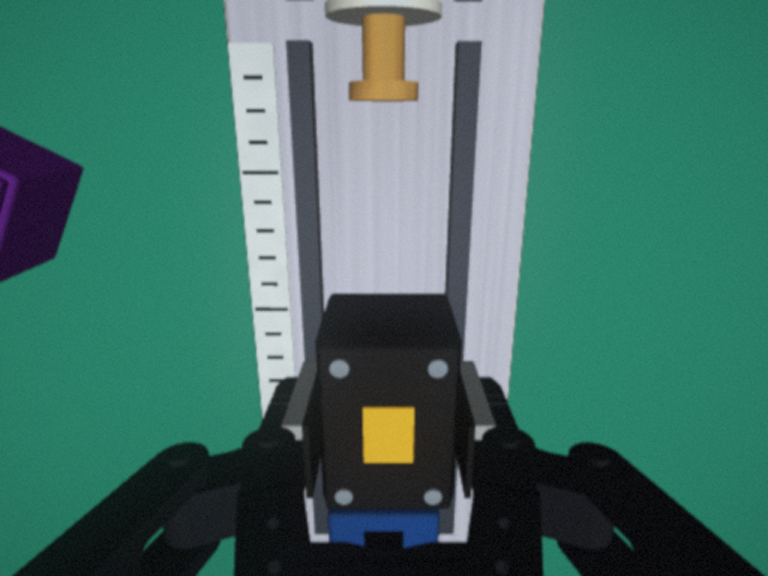

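View pics/s6.png

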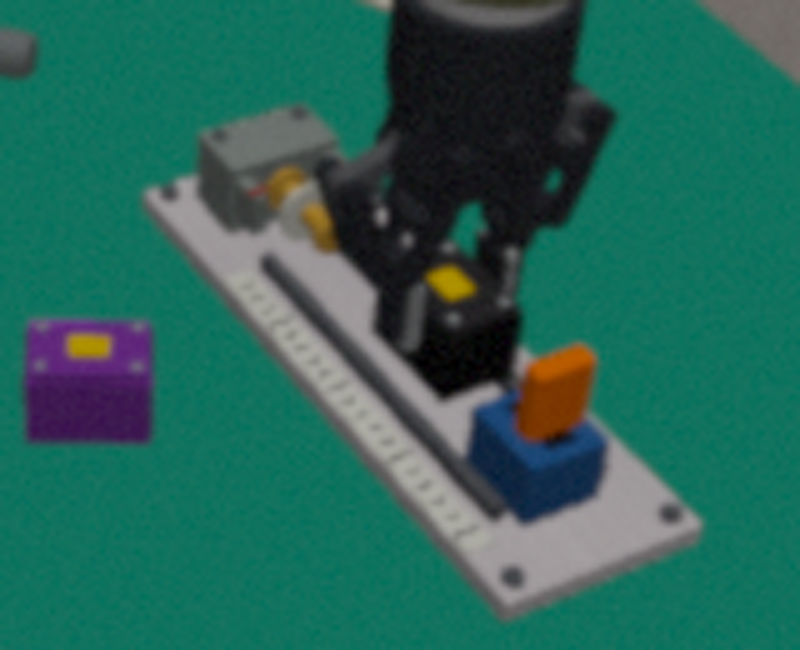

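Module is inside the channel but about 1 mm to +x (bottom edge centre 389.5, channel centre ~386). I'll correct that and lower.

Request:
{"fn": "apply_moves", "kwargs": {"motion": [{"dx": -0.0011,"dy": 0,"dz": -0.003,"ax": 0,"ay": 0,"az": 0,"claw": 0.3},{"dx": 0,"dy": 0,"dz": -0.003,"ax": 0,"ay": 0,"az": 0,"claw": 0.3},{"dx": 0,"dy": 0,"dz": -0.003,"ax": 0,"ay": 0,"az": 0,"claw": 0.3},{"dx": 0,"dy": 0,"dz": -0.003,"ax": 0,"ay": 0,"az": 0,"claw": 0.3},{"dx": 0,"dy": 0,"dz": -0.002,"ax": 0,"ay": 0,"az": 0,"claw": 0.3},{"dx": 0,"dy": 0,"dz": -0.001,"ax": 0,"ay": 0,"az": 0,"claw": 0.3},{"dx": 0,"dy": 0,"dz": 0,"ax": 0,"ay": 0,"az": 0,"claw": 0.3},{"dx": 0,"dy": 0,"dz": 0,"ax": 0,"ay": 0,"az": 0,"claw": 0.3}]}}

```text
clock: 14.85
tcp_pos: [630.5, 33.7, 51.7]
tool_rot: [0.682, 0.731, -0.0, 0.0]
force: [-3.8, 0.4, 5.1]
gripper_width: 0.461
```

```bash
python3 - <<'E'
from h import *
st();C=cam("wrist");crop(C[0],0,512,0,384,1.5,"w7.png")
E
```

```text
t 14.85 tcp [630.5  33.7  51.7] rv [ 0.9976  0.0689 -0.    ] F [-3.8  0.4  5.1] w 0.461
```

View pics/w7.png

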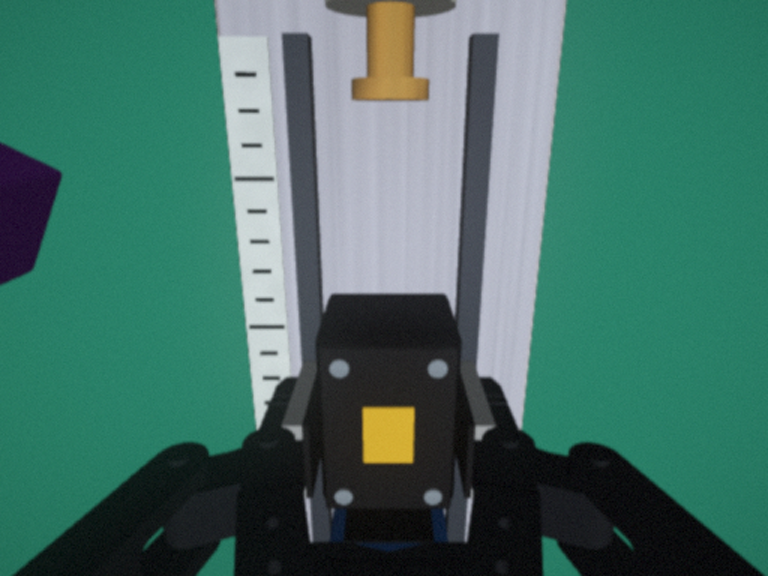

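Module is on the floor between the strips (Fz up to +5). I'll release and rise.

Request:
{"fn": "apply_moves", "kwargs": {"motion": [{"dx": 0,"dy": 0,"dz": 0,"ax": 0,"ay": 0,"az": 0,"claw": 0.55},{"dx": 0,"dy": 0,"dz": 0,"ax": 0,"ay": 0,"az": 0,"claw": 0.7},{"dx": 0,"dy": 0,"dz": 0,"ax": 0,"ay": 0,"az": 0,"claw": 0.8},{"dx": 0,"dy": 0,"dz": 0,"ax": 0,"ay": 0,"az": 0,"claw": 0.8},{"dx": 0,"dy": 0,"dz": 0.02,"ax": 0,"ay": 0,"az": 0,"claw": 0.8},{"dx": 0,"dy": 0,"dz": 0.035,"ax": 0,"ay": 0,"az": 0,"claw": 0.8},{"dx": 0,"dy": 0,"dz": 0.03,"ax": 0,"ay": 0,"az": 0,"claw": 0.8},{"dx": 0.0008,"dy": -0.012,"dz": 0.01,"ax": 0,"ay": 0,"az": 0,"claw": 0.8}]}}

```text
clock: 15.9
tcp_pos: [633.2, 21.8, 150.5]
tool_rot: [0.682, 0.731, 0.002, 0.002]
force: [0.0, 0.2, 0.4]
gripper_width: 0.801
```

Request:
{"fn": "apply_moves", "kwargs": {"motion": [{"dx": 0.002,"dy": -0.025,"dz": 0,"ax": 0,"ay": 0,"az": 0,"claw": 0.8},{"dx": 0.0015,"dy": -0.025,"dz": 0,"ax": 0,"ay": 0,"az": 0,"claw": 0.8},{"dx": 0.001,"dy": -0.0147,"dz": 0,"ax": 0,"ay": 0,"az": 0,"claw": 0.8},{"dx": 0,"dy": 0,"dz": 0,"ax": 0,"ay": 0,"az": 0,"claw": 0.8},{"dx": 0,"dy": 0,"dz": 0,"ax": 0,"ay": 0,"az": 0,"claw": 0.8},{"dx": 0,"dy": 0,"dz": -0.02,"ax": 0,"ay": 0,"az": 0,"claw": 0.8},{"dx": 0,"dy": 0,"dz": 0,"ax": 0,"ay": 0,"az": 0,"claw": 0.8},{"dx": 0,"dy": 0,"dz": 0,"ax": 0,"ay": 0,"az": 0,"claw": 0.8}]}}

```text
clock: 16.9
tcp_pos: [635.3, -42.5, 125.5]
tool_rot: [0.682, 0.731, -0.0, -0.001]
force: [0.1, 0.0, -0.0]
gripper_width: 0.799
```

```bash
python3 - <<'E'
from h import *
st();C=cam("wrist");crop(C[0],0,512,0,384,1.5,"w8.png")
E
```

```text
t 16.9 tcp [635.3 -42.5 125.5] rv [ 0.9976  0.0693 -0.0014] F [ 0.1  0.  -0. ] w 0.799
```

View pics/w8.png

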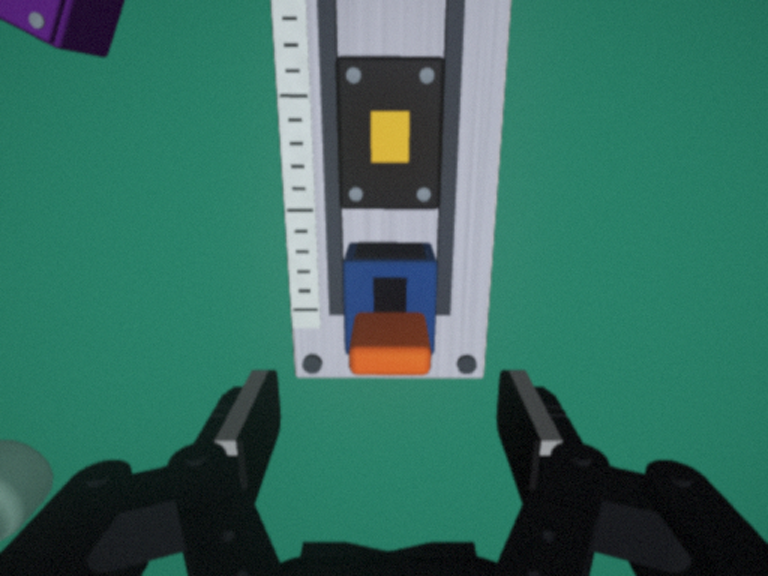

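Module sits straight and flat in the channel (patch (390,137)), and the stop is at the rear. Descending on the handle.

Request:
{"fn": "apply_moves", "kwargs": {"motion": [{"dx": 0.0005,"dy": -0.0005,"dz": -0.02,"ax": 0,"ay": 0,"az": 0,"claw": 0.8},{"dx": 0,"dy": 0,"dz": -0.02,"ax": 0,"ay": 0,"az": 0,"claw": 0.7},{"dx": 0,"dy": 0,"dz": -0.0085,"ax": 0,"ay": 0,"az": 0,"claw": 0.7},{"dx": 0,"dy": 0,"dz": 0,"ax": 0,"ay": 0,"az": 0,"claw": 0.7},{"dx": 0,"dy": 0,"dz": 0,"ax": 0,"ay": 0,"az": 0,"claw": 0.2},{"dx": 0,"dy": 0,"dz": 0,"ax": 0,"ay": 0,"az": 0,"claw": 0.2},{"dx": 0,"dy": 0,"dz": 0,"ax": 0,"ay": 0,"az": 0,"claw": 0.2},{"dx": 0,"dy": 0,"dz": 0,"ax": 0,"ay": 0,"az": 0,"claw": 0.2}], "newtons": 50}}

```text
clock: 17.95
tcp_pos: [636.1, -43.7, 79.1]
tool_rot: [0.682, 0.731, -0.0, -0.0]
force: [-6.1, 0.1, 6.0]
gripper_width: 0.343
```

Request:
{"fn": "apply_moves", "kwargs": {"motion": [{"dx": -0.0003,"dy": 0.004,"dz": 0,"ax": 0,"ay": 0,"az": 0,"claw": 0.2},{"dx": -0.0005,"dy": 0.008,"dz": 0,"ax": 0,"ay": 0,"az": 0,"claw": 0.2},{"dx": -0.0007,"dy": 0.01,"dz": 0,"ax": 0,"ay": 0,"az": 0,"claw": 0.2},{"dx": -0.0007,"dy": 0.01,"dz": 0,"ax": 0,"ay": 0,"az": 0,"claw": 0.2},{"dx": -0.0007,"dy": 0.01,"dz": 0,"ax": 0,"ay": 0,"az": 0,"claw": 0.2},{"dx": -0.0007,"dy": 0.01,"dz": 0,"ax": 0,"ay": 0,"az": 0,"claw": 0.2},{"dx": -0.0005,"dy": 0.008,"dz": 0,"ax": 0,"ay": 0,"az": 0,"claw": 0.2},{"dx": 0,"dy": 0,"dz": 0,"ax": 0,"ay": 0,"az": 0,"claw": 0.2}]}}

```text
clock: 18.95
tcp_pos: [632.2, 15.6, 79.1]
tool_rot: [0.682, 0.731, -0.001, 0.001]
force: [-5.6, -5.1, 5.7]
gripper_width: 0.341
```

```bash
python3 - <<'E'
from h import *
st();C=cam("wrist");crop(C[0],0,512,0,384,1.5,"w9.png")
E
```

```text
t 18.95 tcp [632.2  15.6  79.1] rv [ 0.9976  0.0687 -0.    ] F [-5.6 -5.1  5.7] w 0.341
```

View pics/w9.png

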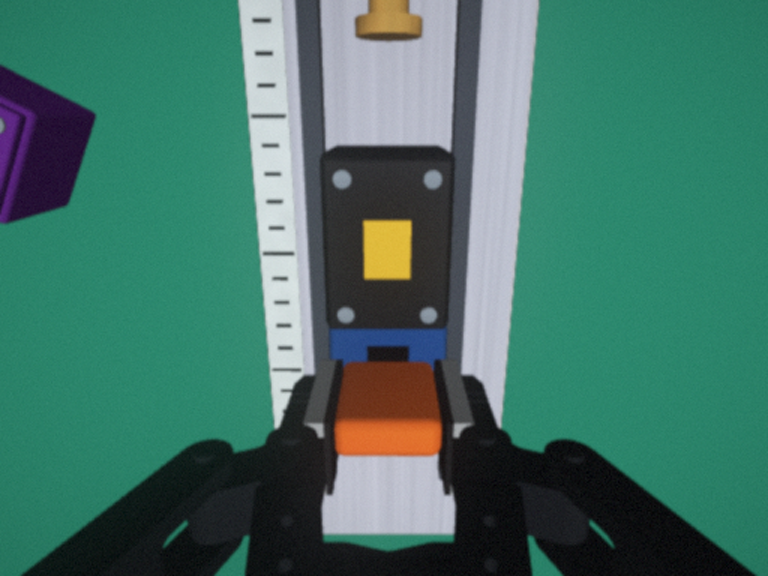

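Request:
{"fn": "apply_moves", "kwargs": {"motion": [{"dx": -0.0003,"dy": 0.004,"dz": 0,"ax": 0,"ay": 0,"az": 0,"claw": 0.2},{"dx": -0.0005,"dy": 0.007,"dz": 0,"ax": 0,"ay": 0,"az": 0,"claw": 0.2},{"dx": -0.0005,"dy": 0.007,"dz": 0,"ax": 0,"ay": 0,"az": 0,"claw": 0.2},{"dx": -0.0004,"dy": 0.006,"dz": 0,"ax": 0,"ay": 0,"az": 0,"claw": 0.2},{"dx": -0.0003,"dy": 0.004,"dz": 0,"ax": 0,"ay": 0,"az": 0,"claw": 0.2},{"dx": 0,"dy": 0,"dz": 0,"ax": 0,"ay": 0,"az": 0,"claw": 0.2},{"dx": 0,"dy": 0,"dz": 0,"ax": 0,"ay": 0,"az": 0,"claw": 0.2},{"dx": 0,"dy": 0,"dz": 0,"ax": 0,"ay": 0,"az": 0,"claw": 0.2}]}}

```text
clock: 20.0
tcp_pos: [630.3, 43.0, 79.1]
tool_rot: [0.683, 0.731, -0.001, 0.001]
force: [-5.4, -5.3, 5.2]
gripper_width: 0.34
```

```bash
python3 - <<'E'
from h import *
st();C=cam("wrist");crop(C[0],0,512,0,384,1.5,"w10.png")
T=cam("top");crop(T[0],215,315,125,185,8,"t10.png")
S=cam("side");crop(S[0],260,350,160,230,8,"s10.png")
E
```

```text
t 20.0 tcp [630.3  43.   79.1] rv [9.977e-01 6.830e-02 1.000e-04] F [-5.4 -5.3  5.2] w 0.34
```

View pics/w10.png

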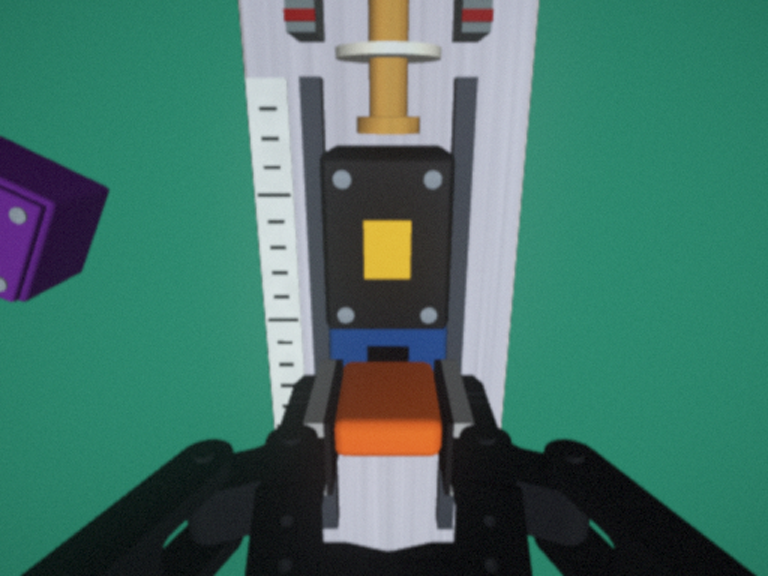

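View pics/t10.png

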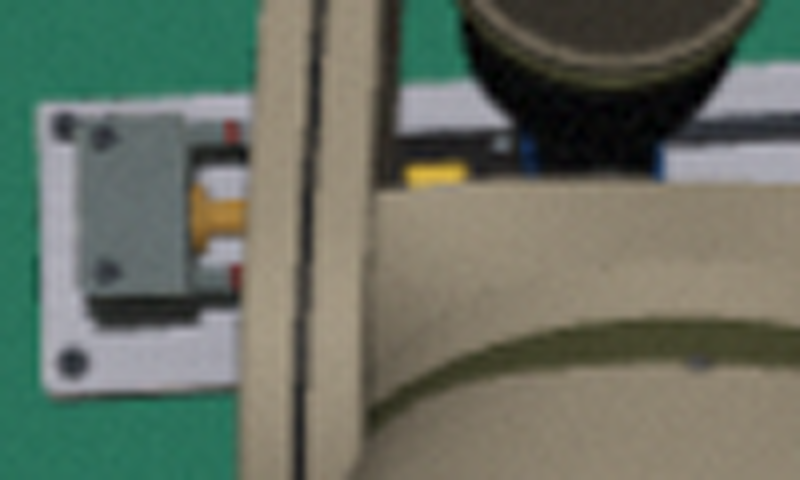

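View pics/s10.png

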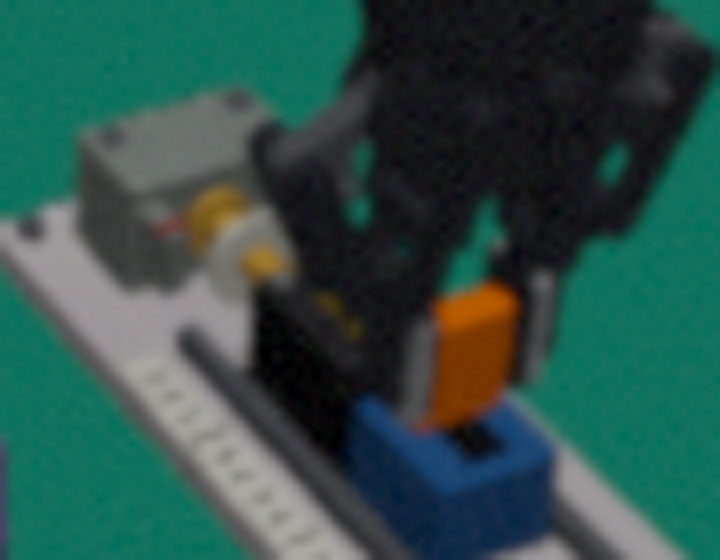

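```bash
python3 - <<'E'
from h import *
st();C=cam("wrist");crop(C[0],180,340,0,100,5,"w10c.png")
E
```

```text
t 20.15 tcp [630.3  43.   79.1] rv [9.977e-01 6.830e-02 1.000e-04] F [-5.5 -6.   5.1] w 0.343
```

View pics/w10c.png

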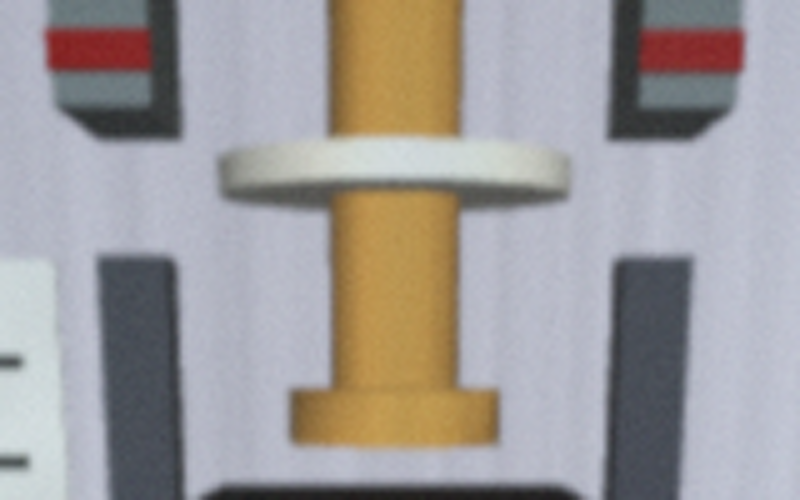

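Crop (5x, origin (180,0)): the collar's top rim spans rows 137–180 and the red lines rows 29–71. The tip's near edge is at row ~445 and the module's front bottom edge at ~487.

```bash
cat >> h.py <<'E'
JX,JY,JA=629.5,58.5,np.radians(3.87)
def jy(w): return -np.sin(JA)*(w[0]-JX)+np.cos(JA)*(w[1]-JY)
def cj(C,u,v,z,k=5,o=(180,0)):
    return jy(ray(C,((u+.5)/k-.5+o[0],(v+.5)/k-.5+o[1]),z))
E
python3 - <<'E'
from h import *
C=cam("wrist");s=st()
print("handle jy",jy(s["tcp_pos"]))
print("collar",[cj(C,395,v,48).round(2) for v in(137,158.5,180)],"red",[cj(C,u,v,46).round(2) for u in (100,690) for v in (29,50,71)])
print("tip low edge at z42,32,22", [cj(C,395,445,z).round(2) for z in (42,32,22)],"tip upper edge",cj(C,395,390,42))
print("mod front bottom z12",cj(C,395,487,12), "mod front z52",cj(C,395,(158/1.5)*5,52))
E
```

```text
t 20.25 tcp [630.3  43.   79.1] rv [9.977e-01 6.830e-02 2.000e-04] F [-4.5 -5.5  4.9] w 0.339
handle jy -15.483743111987396
collar [np.float64(87.55), np.float64(85.96), np.float64(84.36)] red [np.float64(95.68), np.float64(94.16), np.float64(92.64), np.float64(95.7), np.float64(94.19), np.float64(92.67)]
tip low edge at z42,32,22 [np.float64(63.34), np.float64(62.93), np.float64(62.52)] tip upper edge 68.00005885322797
mod front bottom z12 57.785278352730984 mod front z52 57.096308586805506
```

Collar to line gap is 8.2 mm (8.0 expected) and the module to tip gap about 5.6 mm. Advancing 11 mm of the ~13.6 mm needed.

Request:
{"fn": "apply_moves", "kwargs": {"motion": [{"dx": -0.0001,"dy": 0.002,"dz": 0,"ax": 0,"ay": 0,"az": 0,"claw": 0.2},{"dx": -0.0002,"dy": 0.0025,"dz": 0,"ax": 0,"ay": 0,"az": 0,"claw": 0.2},{"dx": -0.0002,"dy": 0.0025,"dz": 0,"ax": 0,"ay": 0,"az": 0,"claw": 0.2},{"dx": -0.0001,"dy": 0.002,"dz": 0,"ax": 0,"ay": 0,"az": 0,"claw": 0.2},{"dx": -0.0001,"dy": 0.002,"dz": 0,"ax": 0,"ay": 0,"az": 0,"claw": 0.2},{"dx": 0,"dy": 0,"dz": 0,"ax": 0,"ay": 0,"az": 0,"claw": 0.2},{"dx": 0,"dy": 0,"dz": 0,"ax": 0,"ay": 0,"az": 0,"claw": 0.2},{"dx": 0,"dy": 0,"dz": 0,"ax": 0,"ay": 0,"az": 0,"claw": 0.2}]}}

```text
clock: 21.25
tcp_pos: [629.6, 53.1, 79.1]
tool_rot: [0.683, 0.731, -0.001, 0.001]
force: [-5.1, -10.8, 4.9]
gripper_width: 0.34
```

```bash
python3 - <<'E'
from h import *
C=cam("wrist");s=st();print(jy(s["tcp_pos"]));crop(C[0],180,340,0,100,5,"w11c.png")
E
```

```text
t 21.3 tcp [629.7  53.   79.1] rv [9.977e-01 6.790e-02 1.000e-04] F [ -5.  -10.9   5.4] w 0.345
-5.45237253288691
```

View pics/w11c.png

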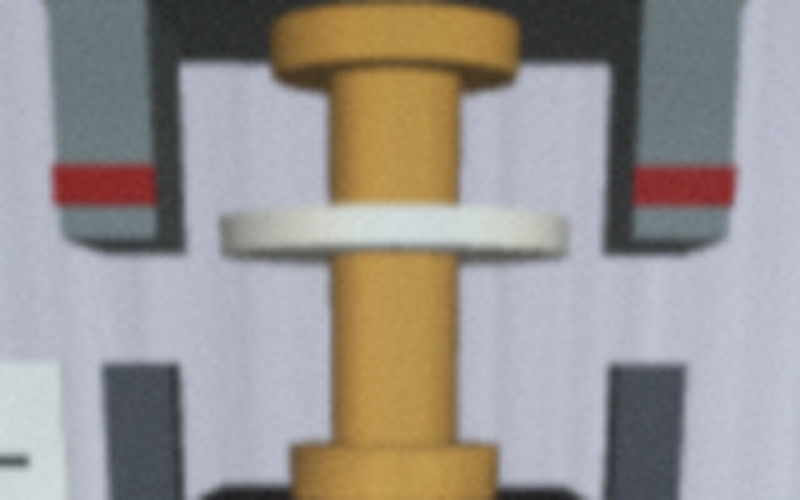

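```bash
python3 - <<'E'
from h import *
C=cam("wrist");s=st()
print("collar",[cj(C,395,v,48).round(2) for v in(206,226,247)],"red",[cj(C,u,v,46).round(2) for u in (100,690) for v in (164,185,206)])
E
```

```text
t 21.35 tcp [629.7  53.   79.1] rv [0.9977 0.068  0.    ] F [ -4.4 -11.    5.3] w 0.343
collar [np.float64(92.38), np.float64(90.87), np.float64(89.27)] red [np.float64(95.73), np.float64(94.14), np.float64(92.55), np.float64(95.74), np.float64(94.15), np.float64(92.55)]
```

About 3.25 mm left. Advancing 2.3 mm slowly.

Request:
{"fn": "apply_moves", "kwargs": {"motion": [{"dx": 0,"dy": 0.0005,"dz": 0,"ax": 0,"ay": 0,"az": 0,"claw": 0.2},{"dx": -0.0001,"dy": 0.0005,"dz": 0,"ax": 0,"ay": 0,"az": 0,"claw": 0.2},{"dx": 0,"dy": 0.0005,"dz": 0,"ax": 0,"ay": 0,"az": 0,"claw": 0.2},{"dx": -0.0001,"dy": 0.0005,"dz": 0,"ax": 0,"ay": 0,"az": 0,"claw": 0.2},{"dx": 0,"dy": 0.0003,"dz": 0,"ax": 0,"ay": 0,"az": 0,"claw": 0.2},{"dx": 0,"dy": 0,"dz": 0,"ax": 0,"ay": 0,"az": 0,"claw": 0.2},{"dx": 0,"dy": 0,"dz": 0,"ax": 0,"ay": 0,"az": 0,"claw": 0.2},{"dx": 0,"dy": 0,"dz": 0,"ax": 0,"ay": 0,"az": 0,"claw": 0.2}]}}

```text
clock: 22.35
tcp_pos: [629.5, 54.9, 79.1]
tool_rot: [0.683, 0.731, -0.001, 0.001]
force: [-5.5, -12.7, 5.3]
gripper_width: 0.346
```

```bash
python3 - <<'E'
from h import *
C=cam("wrist");s=st();print(jy(s["tcp_pos"]));crop(C[0],180,340,0,100,5,"w12c.png")
f=C[0].astype(int)
def red(u0,u1):
    m=f[:100,u0:u1,2]-f[:100,u0:u1,1]; m=np.clip(m.mean(1)-25,0,None); return (m*np.arange(100)).sum()/m.sum()
for a,b in((194,208),(310,324)): print("red row",red(a,b))
print(f[38:60,255:263].mean(1).round().astype(int).tolist())
E
```

```text
t 22.4 tcp [629.5  54.9  79.1] rv [9.977e-01 6.780e-02 2.000e-04] F [ -5.6 -12.4   4.6] w 0.342
-3.5588318489631288
red row 41.45543048372377
red row 41.65707277187245
[[78, 147, 185], [90, 152, 187], [132, 172, 192], [185, 199, 201], [212, 213, 206], [218, 216, 208], [217, 216, 208], [218, 217, 208], [218, 216, 208], [211, 210, 202], [185, 184, 177], [132, 140, 142], [92, 129, 153], [80, 142, 178], [80, 148, 185], [81, 148, 186], [80, 148, 186], [80, 148, 186], [81, 148, 186], [80, 148, 186], [80, 148, 185], [81, 149, 186]]
```

View pics/w12c.png

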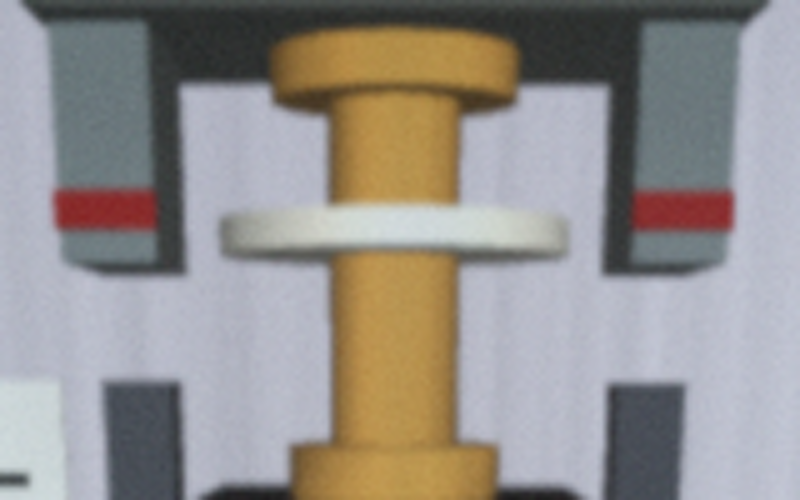

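```bash
cat > m.py <<'E'
from h import *
def edge(f5):  # blue profile of 5x crop at rod column: upper crossing of 149
    p=f5[:,375:415,0].astype(float).mean(1); b=np.argmax(p[100:300]>200)+100 if True else 0
    i=b
    while p[i]>149:i-=1
    up=i+(149-p[i])/(p[i+1]-p[i])
    while p[b]>149 or b<up+3:b+=1
    return up,b
def redr(f5,u0,u1):
    m=np.clip((f5[:,u0:u1,2].astype(float)-f5[:,u0:u1,1]).mean(1)-25,0,None);return (m*np.arange(len(m))).sum()/m.sum()
def meas(C,f5):
    u,l=edge(f5); rd=[redr(f5,70,140),redr(f5,650,720)]
    return u,l,rd,cj(C,395,u,48),[cj(C,a,v,46) for a,v in zip((105,685),rd)]
E
python3 - <<'E'
from m import *
C=cam("wrist");cur=cv2.resize(C[0][0:100,180:340],None,fx=5,fy=5,interpolation=cv2.INTER_CUBIC)
q0=np.array(r.get_state()["tcp_pos"])
for n,tcp in(("w10c.png",[630.3,43.0,79.1]),("w11c.png",[629.65,53.05,79.1]),("w12c.png",None)):
    f=cv2.imread("pics/"+n)
    D=C if tcp is None else (C[0],C[1],C[2],C[3]+np.array(tcp)-q0)
    u,l,rd,c,rr=meas(D,f);print(n,round(u,1),l,np.round(rd,1),"far edge",round(c,2),"red",np.round(rr,2),"diff red-edge",round(np.mean(rr)-c,2))
print(meas(C,cur))
E
```

```text
w10c.png 135.4 180 [49.1 50.4] far edge 87.52 red [94.09 93.99] diff red-edge 6.52
w11c.png 203.4 246 [184.7 185.8] far edge 92.54 red [94.13 94.05] diff red-edge 1.55
w12c.png 203.4 246 [209.2 210.4] far edge 94.45 red [94.18 94.09] diff red-edge -0.32
(np.float64(203.31951219512194), np.int64(246), [np.float64(209.19231941295502), np.float64(210.40494976626465)], np.float64(94.45726571223473), [np.float64(94.17935486628056), np.float64(94.08877804150596)])
```

Pressed 6.85 mm by the self-calibrated measure, leaving about 1.15 mm. Advancing 0.8 mm.

Request:
{"fn": "apply_moves", "kwargs": {"motion": [{"dx": 0,"dy": 0.0003,"dz": 0,"ax": 0,"ay": 0,"az": 0,"claw": 0.2},{"dx": -0.0001,"dy": 0.0003,"dz": 0,"ax": 0,"ay": 0,"az": 0,"claw": 0.2},{"dx": 0,"dy": 0.0002,"dz": 0,"ax": 0,"ay": 0,"az": 0,"claw": 0.2},{"dx": 0,"dy": 0,"dz": 0,"ax": 0,"ay": 0,"az": 0,"claw": 0.2},{"dx": 0,"dy": 0,"dz": 0,"ax": 0,"ay": 0,"az": 0,"claw": 0.2},{"dx": 0,"dy": 0,"dz": 0,"ax": 0,"ay": 0,"az": 0,"claw": 0.2},{"dx": 0,"dy": 0,"dz": 0,"ax": 0,"ay": 0,"az": 0,"claw": 0.2},{"dx": 0,"dy": 0,"dz": 0,"ax": 0,"ay": 0,"az": 0,"claw": 0.2}]}}

```text
clock: 23.45
tcp_pos: [629.5, 55.7, 79.1]
tool_rot: [0.683, 0.731, -0.001, 0.002]
force: [-4.9, -11.6, 4.9]
gripper_width: 0.343
```

```bash
python3 - <<'E'
from m import *
s=st();C=cam("wrist");f=cv2.resize(C[0][0:100,180:340],None,fx=5,fy=5,interpolation=cv2.INTER_CUBIC)
u,l,rd,c,rr=meas(C,f);print(u,l,rd,c,rr,"depth",6.52-(np.mean(rr)-c),jy(s["tcp_pos"]))
E
```

```text
t 23.45 tcp [629.5  55.7  79.1] rv [9.977e-01 6.780e-02 2.000e-04] F [ -4.9 -11.6   4.9] w 0.343
203.335 246 [np.float64(219.11818950467466), np.float64(220.2059168412756)] 95.19255893573896 [np.float64(94.15493488809636), np.float64(94.07616594087031)] depth 7.597008521255621 -2.813682385222246
```

Request:
{"fn": "apply_moves", "kwargs": {"motion": [{"dx": 0,"dy": 0.0002,"dz": 0,"ax": 0,"ay": 0,"az": 0,"claw": 0.2},{"dx": 0,"dy": 0.0001,"dz": 0,"ax": 0,"ay": 0,"az": 0,"claw": 0.2},{"dx": 0,"dy": 0,"dz": 0,"ax": 0,"ay": 0,"az": 0,"claw": 0.2},{"dx": 0,"dy": 0,"dz": 0,"ax": 0,"ay": 0,"az": 0,"claw": 0.2},{"dx": 0,"dy": 0,"dz": 0,"ax": 0,"ay": 0,"az": 0,"claw": 0.2},{"dx": 0,"dy": 0,"dz": 0,"ax": 0,"ay": 0,"az": 0,"claw": 0.2},{"dx": 0,"dy": 0,"dz": 0,"ax": 0,"ay": 0,"az": 0,"claw": 0.2},{"dx": 0,"dy": 0,"dz": 0,"ax": 0,"ay": 0,"az": 0,"claw": 0.2}]}}

```text
clock: 24.5
tcp_pos: [629.5, 55.9, 79.1]
tool_rot: [0.683, 0.731, -0.001, 0.002]
force: [-4.6, -12.7, 4.7]
gripper_width: 0.34
```

```bash
python3 - <<'E'
from m import *
s=st();C=cam("wrist");f=cv2.resize(C[0][0:100,180:340],None,fx=5,fy=5,interpolation=cv2.INTER_CUBIC)
u,l,rd,c,rr=meas(C,f);print(u,l,rd,c,rr,"depth",6.52-(np.mean(rr)-c),jy(s["tcp_pos"]));cv2.imwrite("pics/w14c.png",f)
E
```

```text
t 24.5 tcp [629.5  55.9  79.1] rv [9.977e-01 6.770e-02 1.000e-04] F [ -4.6 -12.7   4.7] w 0.34
203.52019002375297 246 [np.float64(222.45687249284515), np.float64(223.1651242237979)] 95.40526772528209 [np.float64(94.12826551989032), np.float64(94.07236859077321)] depth 7.824950669950315 -2.5874877505023854
```

View pics/w14c.png

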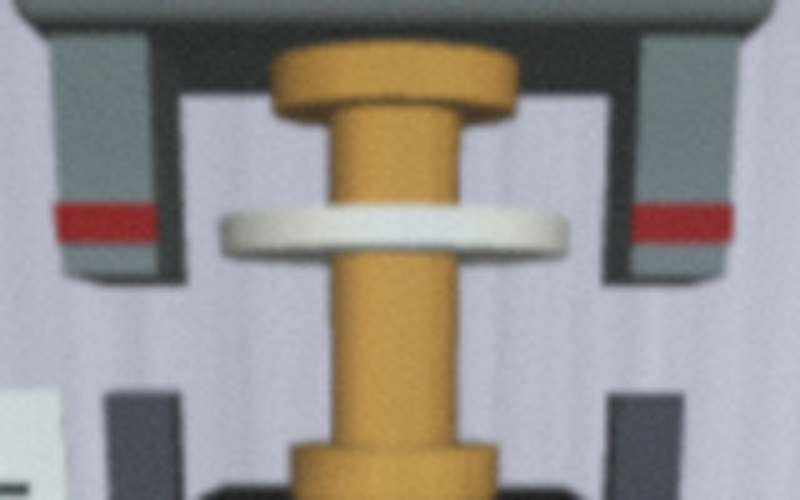

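Collar rim (rows 203–246) is level with the red lines (203–243); estimated depth is 7.8 mm. Releasing and rising.

Request:
{"fn": "apply_moves", "kwargs": {"motion": [{"dx": 0,"dy": 0,"dz": 0,"ax": 0,"ay": 0,"az": 0,"claw": 0.5},{"dx": 0,"dy": 0,"dz": 0,"ax": 0,"ay": 0,"az": 0,"claw": 0.7},{"dx": 0,"dy": 0,"dz": 0,"ax": 0,"ay": 0,"az": 0,"claw": 0.8},{"dx": 0,"dy": 0,"dz": 0,"ax": 0,"ay": 0,"az": 0,"claw": 0.8},{"dx": 0,"dy": 0,"dz": 0.015,"ax": 0,"ay": 0,"az": 0,"claw": 0.8},{"dx": 0,"dy": 0,"dz": 0.02,"ax": 0,"ay": 0,"az": 0,"claw": 0.8},{"dx": 0,"dy": 0,"dz": 0.01,"ax": 0,"ay": 0,"az": 0,"claw": 0.8},{"dx": 0,"dy": 0,"dz": 0,"ax": 0,"ay": 0,"az": 0,"claw": 0.8}]}}

```text
clock: 25.55
tcp_pos: [630.4, 58.9, 125.0]
tool_rot: [0.682, 0.731, 0.001, 0.001]
force: [-0.4, -0.4, -0.1]
gripper_width: 0.794
```

```bash
python3 - <<'E'
from m import *
s=st();C=cam("wrist");crop(C[0],0,512,0,384,1.5,"w15.png");crop(C[0],180,340,0,100,5,"w15c.png")
E
```

```text
t 25.55 tcp [630.4  58.9 125. ] rv [0.9976 0.0688 0.0035] F [-0.4 -0.4 -0.1] w 0.794
```

View pics/w15.png

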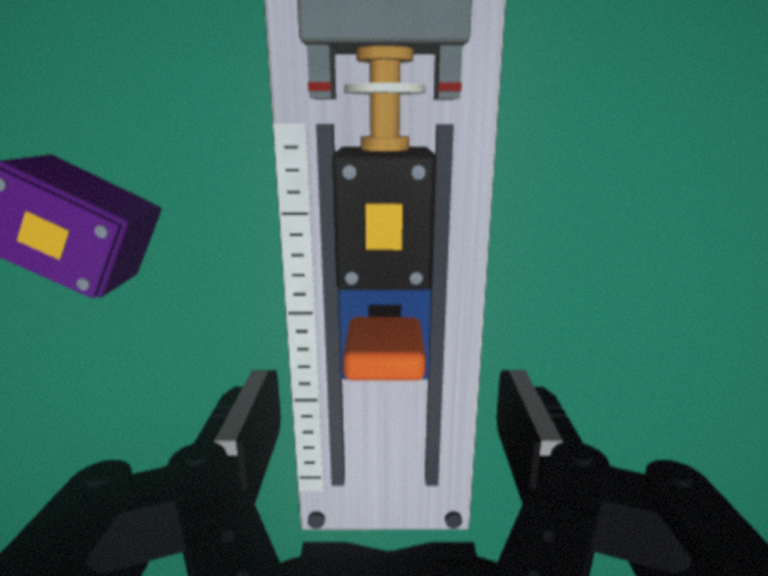

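```bash
python3 - <<'E'
from m import *
s=st();C=cam("wrist");f=cv2.resize(C[0][30:90,220:300],None,fx=10,fy=10,interpolation=cv2.INTER_CUBIC);cv2.imwrite("pics/w16c.png",cv2.resize(C[0][30:110,196:316],None,fx=6,fy=6,interpolation=cv2.INTER_CUBIC))
g=C[0].astype(float)
p=g[45:75,253:261,0].mean(1);print(p.round().astype(int))
i=np.argmax(p>150);u=45+i-1+(150-p[i-1])/(p[i]-p[i-1])
def red(a,b):
    m=np.clip((g[30:90,a:b,2]-g[30:90,a:b,1]).mean(1)-25,0,None);return 30+(m*np.arange(60)).sum()/m.sum()
rl,rr=red(207,219),red(294,306)
c=jy(ray(C,(257,u),48));R1=jy(ray(C,(213,rl),46));R2=jy(ray(C,(300,rr),46))
print(u,rl,rr,c,R1,R2,"depth",6.52-((R1+R2)/2-c))
G=lambda u,v,z:jy(ray(C,((u+.5)/1.5-.5,(v+.5)/1.5-.5),z))
print("handle top front/rear edges",G(384,351,84),G(384,378,84),"module rear top",G(384,288,52),"mod front",G(384,155,52))
E
```

```text
t 25.6 tcp [629.7  58.9 123.7] rv [0.9976 0.0688 0.0016] F [ 0.  -0.4 -0.2] w 0.803
[ 72  71  71  72  72  72  72  74  77 108 164 196 204 204 198 172 123  82
  73  74  73  72  74  74  73  74  74  74  73  73]
54.7545045045045 57.204559270516725 57.443414322250646 95.30595821456969 94.13290200634806 94.06719843957055 depth 7.725907991610374
handle top front/rear edges 5.781886173971486 -4.9515072979059624 module rear top 17.877858308626525 mod front 70.12581414952348
```

View pics/w16c.png

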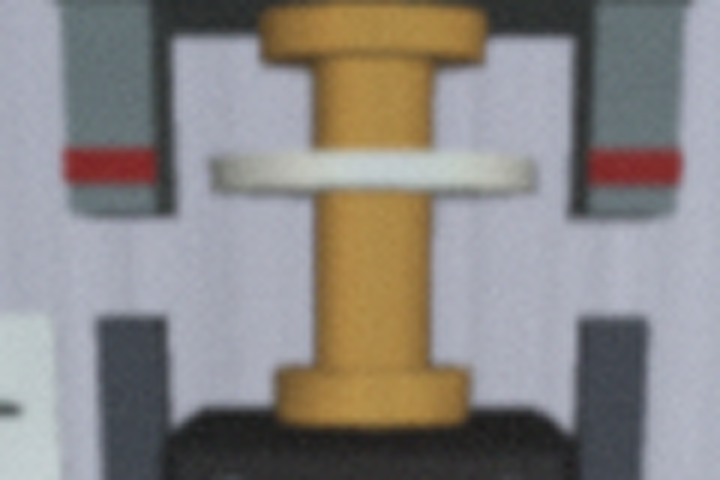

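```bash
python3 - <<'E'
from m import *
s=st();C=cam("wrist");q=s["tcp_pos"]
for n,tcp in(("w10.png",[630.3,43.,79.1]),("w15.png",[629.7,58.9,124.5])):
    D=(C[0],C[1],C[2],C[3]+np.array(tcp)-q)
    f=cv2.imread("pics/"+n).astype(float); cl=slice(380,392)
    p=f[270:400,cl].mean(1); lum=p
    # transitions: module(black)->blue : blue channel rise ; slot->handle: red rise
    b=p[:,0]-p[:,2]; i=np.argmax(b>25); rr=p[:,2]; j=np.argmax(rr>80)
    print(n,"rows",270+i,270+j, end=" ")
    G=lambda v,z:jy(ray(D,((386+.5)/1.5-.5,(v+.5)/1.5-.5),z))
    print("mod rear",round(G(270+i,52),2),"handle base front",round(G(270+j,46),2),"gap",round(G(270+i,52)-G(270+j,46),2))
S=cam("side");crop(S[0],240,360,150,240,6,"s16.png")
T=cam("top");cv2.imwrite("pics/t16.png",T[0])
E
```

```text
t 25.65 tcp [629.1  58.8 122.8] rv [9.976e-01 6.870e-02 1.000e-04] F [ 0.2 -0.5 -0.1] w 0.798
w10.png rows 328 270 mod rear 4.41 handle base front 21.83 gap -17.42
w15.png rows 289 318 mod rear 17.22 handle base front 1.9 gap 15.32
```

View pics/s16.png

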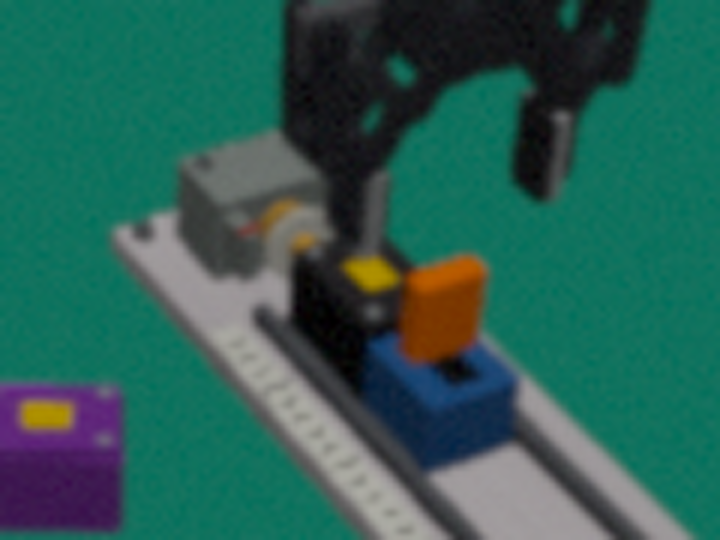

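View pics/t16.png

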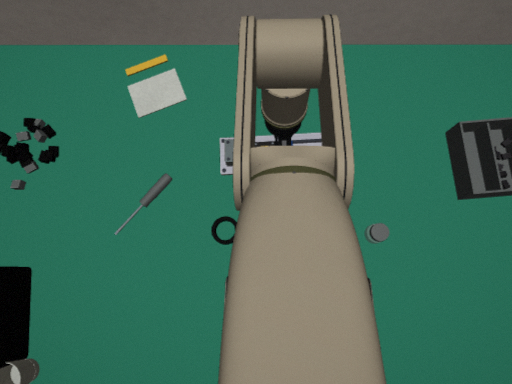

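```bash
python3 - <<'E'
from m import *
s=st();C=cam("wrist");q=s["tcp_pos"]
for n,tcp,rows in(("w9.png",[632.2,15.6,79.1],0),("w10.png",[630.3,43.,79.1],0),("w15.png",[629.7,58.9,124.5],0),("w8.png",[635.3,-42.5,125.5],0),("w1.png",[625.5,93,266],0)):
    D=(C[0],C[1],C[2],C[3]+np.array(tcp)-q)
    f=cv2.imread("pics/"+n).astype(float); p=f[:,380:396].mean(1)
    rr=p[:,2]-p[:,0]; lo,hi={"w9":(345,460),"w10":(345,460),"w15":(300,390),"w8":(300,385),"w1":(260,310)}[n[:-4]]
    j=lo+np.argmax(rr[lo:hi]>50)
    # front top edge: bright jump
    k=j+np.argmax(np.diff(p[j+3:hi-5,2]))+3
    e=j+5+np.argmax(rr[j+5:hi+10]<90)
    G=lambda v,z:round(float(jy(ray(D,((388+.5)/1.5-.5,(v+.5)/1.5-.5),z))),2)
    print(n,"rows",j,k,e,"base front@46",G(j,46),"topfront@84",G(k,84),"toprear@84",G(e,84))
E
```

```text
t 25.8 tcp [628.6  58.8 121.9] rv [ 0.9976  0.0688 -0.0015] F [0.4 0.  0.2] w 0.798
w9.png rows 362 418 367 base front@46 -38.34 topfront@84 -34.66 toprear@84 -19.53
w10.png rows 362 418 367 base front@46 -10.87 topfront@84 -7.19 toprear@84 7.94
w15.png rows 318 352 323 base front@46 1.91 topfront@84 5.05 toprear@84 16.19
w8.png rows 313 346 318 base front@46 -97.74 topfront@84 -94.65 toprear@84 -83.91
w1.png rows 273 286 278 base front@46 10.87 topfront@84 14.38 toprear@84 19.77
```

All readings agree: the handle centre is 17 mm behind the stop face, so play is taken up forwards. I'll rise a little more, check once more and hand in.

Request:
{"fn": "apply_moves", "kwargs": {"motion": [{"dx": 0,"dy": 0,"dz": 0.02,"ax": 0,"ay": 0,"az": 0,"claw": 0.8},{"dx": 0,"dy": 0,"dz": 0.03,"ax": 0,"ay": 0,"az": 0,"claw": 0.8},{"dx": 0,"dy": 0,"dz": 0.02,"ax": 0,"ay": 0,"az": 0,"claw": 0.8},{"dx": 0,"dy": 0,"dz": 0,"ax": 0,"ay": 0,"az": 0,"claw": 0.8},{"dx": 0,"dy": 0,"dz": 0,"ax": 0,"ay": 0,"az": 0,"claw": 0.8},{"dx": 0,"dy": 0,"dz": 0,"ax": 0,"ay": 0,"az": 0,"claw": 0.8},{"dx": 0,"dy": 0,"dz": 0,"ax": 0,"ay": 0,"az": 0,"claw": 0.8},{"dx": 0,"dy": 0,"dz": 0,"ax": 0,"ay": 0,"az": 0,"claw": 0.8}]}}

```text
clock: 26.85
tcp_pos: [628.9, 58.9, 192.2]
tool_rot: [0.682, 0.731, -0.0, -0.0]
force: [-0.1, 0.0, -0.2]
gripper_width: 0.802
```

```bash
python3 - <<'E'
from m import *
st();C=cam("wrist");crop(C[0],196,316,40,130,6,"w17.png")
E
```

```text
t 26.85 tcp [628.9  58.9 192.2] rv [ 9.976e-01  6.880e-02 -9.000e-04] F [-0.1  0.  -0.2] w 0.802
```

View pics/w17.png

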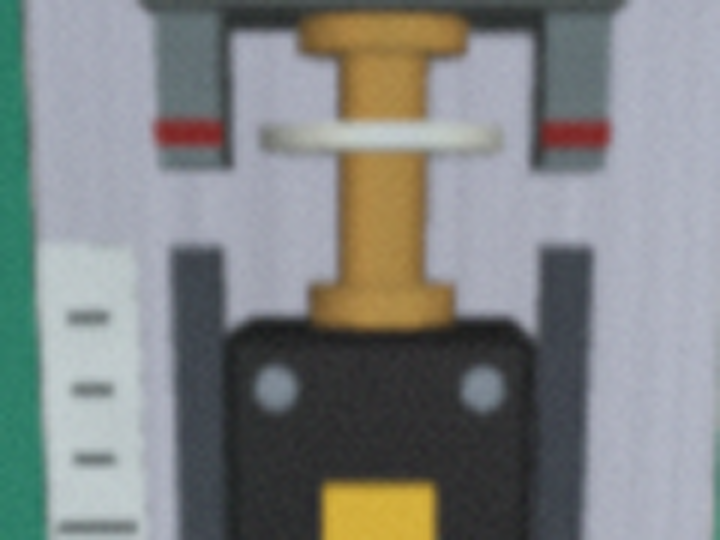

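The collar (rows ~121–150) is level with the red lines (118–146), a hair short of them, with the module against the probe tip. Handing in.

```bash
python3 -c "
from workcell import r
print(r.finish_job())"
```

```text
the job is handed in; nothing more can be done
None
```

The job is done and handed in at about 27 s. I drew the stop back until it would go no further (the force rose to 19 N with no more movement). I then laid the black module upright in the channel and let go of it. Finally I brought the stop forward in small steps until the collar was level with the red lines, released the handle and lifted clear.

My last checks showed:
- **Collar:** it stands about 0.2–0.3 mm short of the lines, not past them. The probe depth is about 7.7 mm by the camera after release. It read 7.8 mm just before, which is within the measuring error.
- **Handle:** it sits 17 mm behind the stop's front face, so its lost motion is still taken up forwards. A first reading suggested otherwise, but that was a camera height bias. Comparing with the rear-end picture taken at the same height removed it.
- **Release:** the arm sprang about 3 mm forward when the jaws opened, but the collar did not move measurably.
- **Other objects:** the arm went nowhere near the jar, tape roll or screwdriver, and the last overhead picture shows them in place. The green and purple look-alikes were not touched either.

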